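# Load a cast glass sample disc into its holder with the flat lifter

## Robot

A 6-joint arm with a two-finger parallel gripper is mounted at the origin on the work surface. World frame = base frame: x ahead of the robot, y to its left, z up, the work surface at z = 0. Lengths are in mm, angles in rad, forces in N, time in s.
With the tool pointing down it reaches from about 350 to 875 mm from the base axis. Payload 4.2 kg.
Tool frame: the origin (TCP) lies on the mounting face of the last link; the fingertips stand 173 mm ahead of it and the grasp point (between the pads) lies 155 mm ahead of it; z points along the fingers, y is the direction in which the jaws open and shut (so a half turn about z gives the same grasp; the last joint's range is limited). The gripper opens to 85 mm and grips with 20 to 120 N. Pads are 22 mm wide; open, the fingers measure 114 mm over their backs; the gripper's body (76 mm by 85 mm) begins 54 mm behind the grasp point. The pads swing forward as they close: fully open they stand 13 mm farther back than shut.
Start: joints at [-0.895, 0.385, 0.008, 0, -1.194, -0.259], TCP at [253.036, -571.466, 404.712] pointing down, gripper open.
Joint ranges: [-3.14, 3.14], [-1.21, 2.06], [-1.07, 1.41], [-3.16, 2.05], [-2.99, -0.16], [-3.1, 3.1]. Speed limits (rad/s): [2.79, 2.79, 3.14, 3.14, 3.14, 3.14].

## Interface

Orientations are given as a unit quaternion [x, y, z, w].
In Python, from bench import arm gives the robot as it stands. The module is installed in compiled form; this text tells all that it offers.
- The arm moves only by the tool play_rows, never from a script. Its argument "moves" is a list of rows, each a list of 3 entries, a list of its own where there are three numbers: the shift along the world's x, y, z in units of 30 cm (1.0 is 30 cm), then the turn about the world's z in units of 30 degrees (1.0 is 30 degrees), then the gripper's target within -1 to 1 (shut at 1, half-way at 0, fully open at -1). In form: [[[x, y, z], turn, jaw], ...]. A call has 1 to 12 rows; each row is the pose to reach, as a shift and turn from the pose measured when the call began; what a row does not reach only later rows make up. A row lasts 1/8 s, in which the tool goes at most 62.5 mm and 10.7 degrees, less where a joint would pass 70% of its speed; a pose out of reach is approached as far as the arm can. A call with a number of a shift or a turn outside -1 to 1 is refused whole. A call with a gripper value outside its range is refused whole. The fingers move at their own pace and stop on an object; the grip force is fixed at half the most. Time passes only in rows, so rows that repeat a pose let the fingers close. It gives the time, the measured TCP pose, the force and the opening at its end, in the units of the state.
- arm.read_state(): the state, without advancing time (a new reading comes with each control period).
- arm.get_image(name): name is "side" or "top" or "wrist"; returns a dict with "pixels" (480x640x3 uint8, red, green, blue), "vfov" (degrees; the focal length in pixels is half the picture's height over the tangent of half this angle, whatever the lens; pixels are square), "cx", "cy" (the principal point, pixels), "xyz" and "rotation" of the camera in the world. Camera axes: x right, y up, looking along -z (the intrinsics and any distortion apply to the point x, -y, -z); pixel columns grow to the right and rows downward; lengths in mm; the calibration is good to about 2 mm. A picture is of the moment at which its call begins. There is no depth.
- arm.job_done(): hands the job in, once; it reports no verdict.
Trained networks look in a picture, given as the dict that the camera call returned (one of the last four; its "shot" number tells which), for a name from the list of things; names that differ only in an ending like _2 or _b are one class to them, and where a whole thing is asked for, a point or a joint stands for the part that bears it (a point fixed in the world has none). Each returns a list of dicts, best first, with "conf" (0 to 1); they miss things now and then, are a little off and sometimes report something else, mostly with a low value. They report only what shows in the picture. A call takes as long as a camera call. They do not tell look-alikes from the thing itself.
- arm.look_for(name, picture): "centre" ([x, y, z] in mm, in world coordinates, good to about 4 mm: the middle of the surface that is visible of it).
The state is a dict: "clock": time; "joints": joint angles; "joint_vel": joint speeds; "joint_efforts": joint torques, N m; "position": TCP position; "ee_rot": TCP orientation; "contact_force": force on the tool from outside, world axes, zero at the start; "wrist_torque": the same for the moment, N m; "gripper_width": finger opening in mm.
Only numpy, scipy, OpenCV 4.12 (cv2) and the standard library are available. Lean on these libraries where they do the work, as an engineer would, in place of code of your own. Each camera call takes 0.05 s, during which the arm holds its last target.

## Task

Take the flat lifter from its rest, work its blade under the glass disc that lies loose in the steel tray, carry the disc level on the blade to the empty sample holder and seat it flat in the round pocket, then draw the blade out and lay the lifter back in its rest. Never touch the disc with the fingers, tip it or let it drop, use only light pressure with the thin blade, and leave the loaded holder and the other things on the bench alone.

Things in the scene. Friction and masses are not known exactly. Their poses are not given: they have to be found in the camera images.
- lifter_grip (a point): Middle of the lifter's handle, a wooden bar 110 mm long (x), 14 mm wide (y), 12 mm high; grip it across its width here, both sides are free. x points along the handle towards the blade, z up. At x = +55 mm a steel crank slopes down to x = +80 mm, 45 mm below; from there the flat blade runs on along x to its straight tip at x = +165 mm. Blade 18 mm wide, 1.6 mm thick.
- lifter: The whole lifter, 130 g, origin and axes as lifter_grip; balance point 28 mm ahead. The blade's mid-plane is 45 mm below when straight, but use has bent it for good at its root (x = +80), another bend each time, up to 0.1 rad up or down: tip up to 8.5 mm high or low. It springs too, 3.5 N per mm at the tip, is slippery (friction 0.3), and must bear on the tray's floor with under 5 N.
- rest_cradle (a point): Place of the handle's middle when the lifter lies in its rest, a black stand fixed to the bench; 60 mm above the bench, x as the lifter's x. Two forked uprights, 8 mm thick, centred 43 mm before and behind this point, carry the handle 6 mm below this point; their prongs stand 20 mm apart and rise 6 mm above this point. Base 110 x 60 x 6 mm.
- disc_center (a point): Centre (half-way up) of the brittle dark glass disc lying in the tray: 40 mm across, 5 mm thick, about 16 g, z up. Its lower edge is bevelled: flat underside 35 mm across, full width from 2.5 mm up, so a blade tip riding on the tray floor slips under once the far rim holds the disc. Over 12 N breaks it.
- disc: The same glass disc; origin at the centre of its underside.
- tray_far_rim (a point): Point on the tray's floor, at the middle of the inside of its far rim. x points out through that rim, away from the robot, y along it, z up. Sheet-metal tray fixed to the bench, inside 180 mm (x) by 120 mm (y), flat floor 3 mm above the bench, rims 8 mm high above the floor, 3 mm thick, all round. The disc's edge lies 5 to 25 mm short of the far rim.
- tray: The tray; origin on the bench under its middle, 90 mm short of the inside of its far rim. It and the holders must not be pushed with more than 15 N.
- tray_floor: The tray's flat floor sheet, 3 mm thick; same origin as the tray. Light touch only: under 5 N.
- holder_empty_pocket (a point): Centre of the pocket's ledge in the empty holder, 18 mm above the bench: where the middle of the disc's underside comes to rest. x points away from the holder's open front. Round pocket 43 mm across, 6 mm deep, its mouth chamfered 1.5 mm. The disc rests on the ledges left and right of the lifter slot, which is described under holder_empty.
- holder_empty: The empty sample holder, a steel block 64 x 64 mm, 24 mm high, fixed; origin on the bench under the pocket's centre. A straight slot for the lifter, 25 mm wide, open above, runs in from the front (x = -32 mm) under the pocket to x = +26 mm; its flat floor is 8 mm below the ledge (10 mm above the bench). The pocket's wall is open in front over the slot's width.
- holder_full_pocket (a point): The same point of a second, like holder that already carries a disc. The two holders stand side by side, in either order.
- holder_full: The loaded holder; origin on the bench under its middle. Leave it alone.
- loaded_disc_center (a point): Centre of the disc, like the first, that already lies in the second holder. Leave it alone.
- crucible: Small white porcelain crucible, 42 mm across, 36 mm high, standing loose; origin at its foot. Bystander.
- weighing_bottle: Small lidded glass weighing bottle, 40 mm across, 55 mm high, standing loose; origin at its foot. Bystander.
- stopper: Black rubber stopper, 30 mm across, 26 mm high, standing loose; origin at its foot. Bystander.
Not all that is in view belongs to the job. Of the things that look like the lifter, the middle-sized one is meant. What is shaped like the tray but red is not meant.

How it is judged (in metres and radians):
On the way, in this order (a step that is already met when the one before it is completed fails the run):
1. the disc lies on the lifter's blade, clear of the tray and close to level (z of disc_center in the frame of tray_far_rim above 0.02 m and contact force between disc and lifter above 0.03 N and contact force between disc and tray below 0.01 N and angle between disc_center's own z axis and vertical below 0.2 rad), for 0.3 s.
2. the disc lies flat in the empty holder's pocket with the blade no longer touching it (horizontal distance between disc_center and holder_empty_pocket below 0.003 m and z of disc_center in the frame of holder_empty_pocket between 0.0008 and 0.0042 m and angle between disc_center's own z axis and vertical below 0.06 rad and contact force between disc and lifter below 0.01 N), for 0.2 s.
At the end, for the whole second after the job is handed in: The disc rests in the empty holder's pocket: centre within 3 mm of the pocket's axis, its underside on the ledge (within about 1.7 mm), level within 3 degrees; the lifter lies at rest in its cradle (handle's middle within 12 mm of its place, turned less than 9 degrees) (all of step 2 and linear speed of each of disc, lifter below 0.01 m/s and distance between lifter_grip and rest_cradle below 0.012 m and angle between the x axis of lifter_grip and the x axis of rest_cradle, either way round below 0.15 rad and angle between lifter_grip's own z axis and vertical below 0.15 rad); the robot touches nothing.
It fails at once if the fingers touch the disc (contact force between the fingers and disc above 0.2 N).
It fails at once if the disc is tipped by more than 20 degrees, or falls freely by more than about 10 mm (angle between disc_center's own z axis and vertical above 0.35 rad or (linear speed of disc above 0.45 m/s and contact force between disc and anything else below 0.005 N)).
It fails at once if more than 12 N on the disc (contact force between disc and anything else above 12 N).
It fails at once if the lifter presses on the tray's floor with more than 5 N, or pushes the tray or a holder with more than 15 N (contact force between lifter and tray_floor above 5 N or contact force between lifter and tray above 15 N or contact force between lifter and holder_empty above 15 N or contact force between lifter and holder_full above 15 N).
It fails at once if the loaded disc is moved by more than 6 mm, or the crucible, weighing bottle or stopper by more than 15 mm (distance of loaded_disc_center from where it was at the start of the episode above 0.006 m or distance of any of crucible, weighing_bottle, stopper from where it was at the start of the episode above 0.015 m).
It also fails if it takes over 67 s, if anything falls off the work surface, if the arm or the gripper's body presses on something with over 40 N, if the wrist force passes 120 N, or if a joint passes its speed limit or range.

## Working session

There is one attempt and no reset: what is moved stays moved. The work goes in short steps, Python scripts to look and compute and a tool call to move; the robot and the scene stay as the last step left them, time stands still between calls to the robot, and variables do not carry over. Pictures are saved under pics/ and viewed, and the job is handed in when it is done.

Besides the shell and the picture viewer there is one more tool, called as name(argument=value, ...) on one line, values as JSON. play_rows: Moves the arm, as the interface text tells. Shifts and turns lie within -1 to 1; 1 stands for 30 cm of shift or 30 degrees of turn. Its arguments: {"type":"object","properties":{"moves":{"type":"array"}},"required":["moves"]}

```bash
mkdir -p pics
cat > h.py <<'E'
import numpy as np, cv2, pickle
from bench import arm
def shot(name,fn=None):
    p=arm.get_image(name)
    if fn: cv2.imwrite(f'pics/{fn}.png',cv2.cvtColor(p['pixels'],cv2.COLOR_RGB2BGR)); pickle.dump(p,open(f'pics/{fn}.pkl','wb'))
    return p
def load(fn): return pickle.load(open(f'pics/{fn}.pkl','rb'))
E
python3 - <<'E'
from h import *
s=arm.read_state(); print(s)
for n in ['side','top','wrist']:
    p=shot(n,n+'0'); print(n,{k:v for k,v in p.items() if k!='pixels'})
    for t in ['lifter','lifter_grip','rest_cradle','disc','tray','tray_far_rim','holder_empty','holder_empty_pocket','holder_full','crucible','weighing_bottle','stopper']:
        print(t,[(np.round(d['centre']).tolist(),round(d['conf'],2)) for d in arm.look_for(t,p)])
print(arm.read_state()['clock'])
E
```

```text
{'clock': 0.0, 'joints': array([-8.95382637e-01,  3.85557290e-01,  6.60448114e-03, -5.00594387e-04,
       -1.19400920e+00, -2.58582771e-01]), 'joint_vel': array([ 0.00060278, -0.00042196, -0.0003732 ,  0.00120444, -0.00120346,
       -0.0003979 ]), 'joint_efforts': array([-1.37253774e-03, -3.92289984e+01,  1.88397574e+01,  4.18628499e+00,
       -4.71541731e-03, -9.42348407e-06]), 'position': array([ 252.97546987, -571.28095811,  403.6121355 ]), 'ee_rot': array([-2.06819435e-01,  9.78378503e-01,  1.07162920e-03, -2.79773760e-04]), 'contact_force': array([ 0.31148153, -0.04219483,  0.92034333]), 'wrist_torque': array([-0.04515944, -0.01839452, -0.02655256]), 'gripper_width': 85.51408894972027}
side {'vfov': 45.430557552644764, 'cx': 323.8824481388924, 'cy': 240.0774526030236, 'xyz': array([ 282.83149318, -864.59539048,  971.65203362]), 'rotation': array([ 0.34213702, -0.0325212 , -0.1035146 ,  0.93336454]), 'shot': 1}
lifter [([514.0, -333.0, 63.0], 0.64), ([414.0, -512.0, 9.0], 0.64), ([105.0, -340.0, 18.0], 0.55), ([590.0, 161.0, 24.0], 0.4)]
lifter_grip [([414.0, -513.0, 7.0], 0.7
[... 1481 characters left out ...]
.0, 164.0, 54.0], 0.62)]
stopper [([737.0, -243.0, 29.0], 0.43)]
wrist {'vfov': 71.79789546717855, 'cx': 320.18158194927986, 'cy': 237.72007417582594, 'xyz': array([ 190.58769774, -599.43130258,  374.08908704]), 'rotation': array([-0.07451864, -0.11345723,  0.83012408,  0.54080351]), 'shot': 3}
lifter [([147.0, -334.0, 20.0], 0.87), ([415.0, -501.0, 8.0], 0.83)]
lifter_grip [([410.0, -504.0, 8.0], 0.93), ([144.0, -335.0, 13.0], 0.89)]
rest_cradle [([434.0, -363.0, 7.0], 0.98), ([480.0, -139.0, 1.0], 0.66)]
disc []
tray [([482.0, -136.0, 3.0], 0.85)]
tray_far_rim [([479.0, -138.0, 1.0], 0.92)]
holder_empty []
holder_empty_pocket []
holder_full []
crucible []
weighing_bottle []
stopper []
1.95
```

View pics/side0.png

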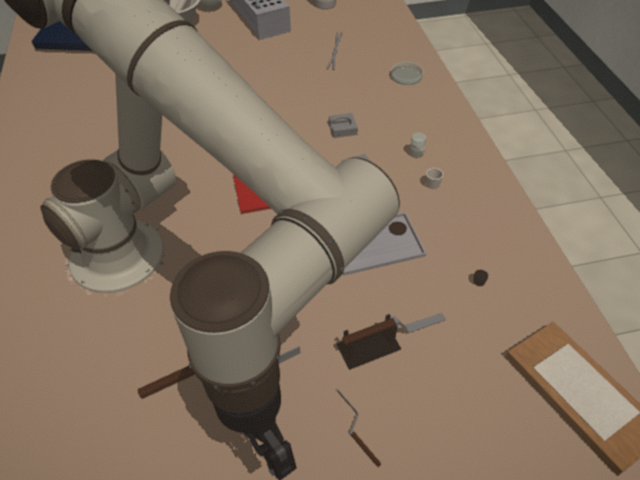

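View pics/top0.png

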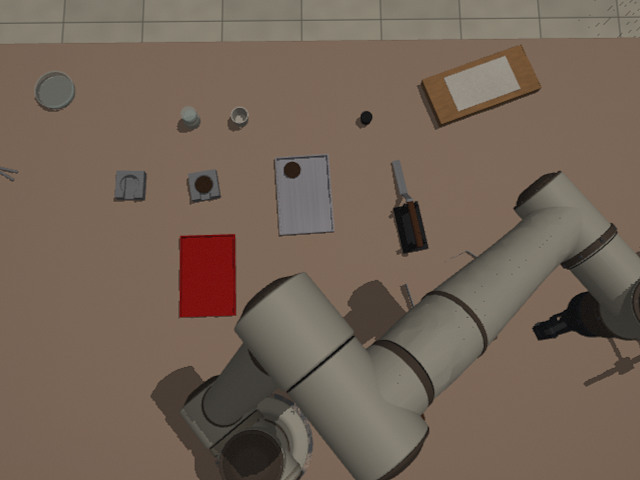

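View pics/wrist0.png

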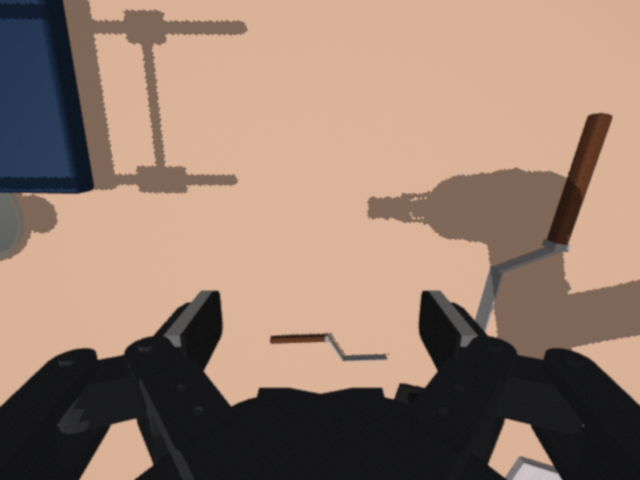

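```bash
cat >> h.py <<'E'
from scipy.spatial.transform import Rotation as R
def cam(p):
    f=240/np.tan(np.radians(p['vfov']/2)); return f,R.from_quat(p['rotation']).as_matrix(),np.array(p['xyz'])
def px2w(p,uv,z):
    f,M,c=cam(p); uv=np.atleast_2d(uv).astype(float)
    d=np.stack([(uv[:,0]-p['cx'])/f,-(uv[:,1]-p['cy'])/f,-np.ones(len(uv))],1)@M.T
    return c+d*((np.reshape(z,(-1,1))-c[2])/d[:,2:3])
def w2px(p,X):
    f,M,c=cam(p); q=(np.atleast_2d(X)-c)@M
    return np.stack([p['cx']+f*q[:,0]/-q[:,2],p['cy']-f*q[:,1]/-q[:,2]],1)
def crop(p,fn,x0,y0,x1,y1,s):
    im=cv2.cvtColor(p['pixels'],cv2.COLOR_RGB2BGR)[y0:y1,x0:x1]
    cv2.imwrite(f'pics/{fn}.png',cv2.resize(im,None,fx=s,fy=s,interpolation=cv2.INTER_CUBIC))
E
python3 - <<'E'
from h import *
p=load('top0'); crop(p,'t_lift',380,150,440,260,5); crop(p,'t_tray',262,145,342,245,6); crop(p,'t_hold',105,160,235,210,6)
p=load('side0'); crop(p,'s_lift',325,300,455,375,6); crop(p,'s_tray',330,200,430,280,6)
E
```

```text
(no output)
```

View pics/t_lift.png

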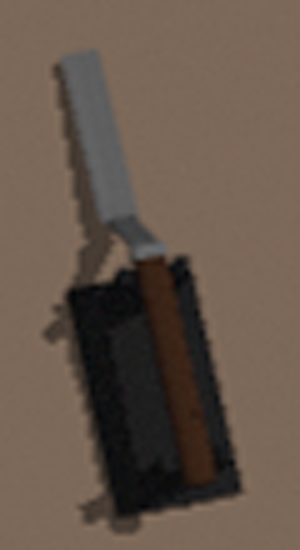

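View pics/t_tray.png

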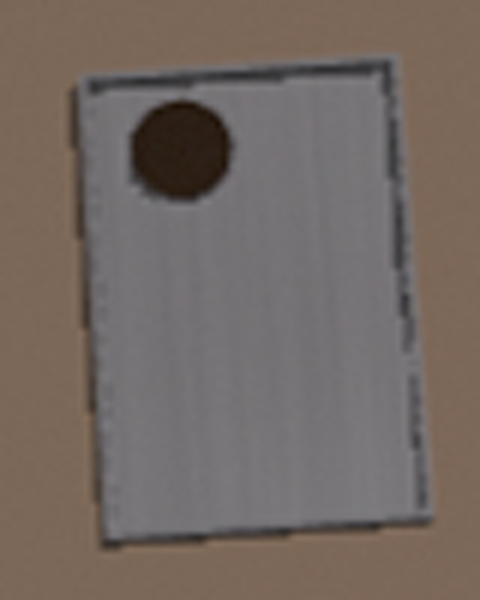

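View pics/t_hold.png

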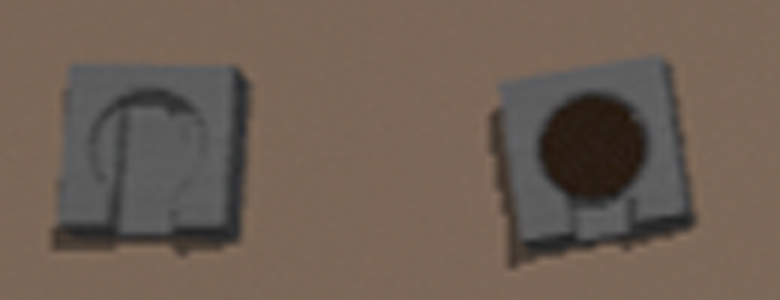

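View pics/s_lift.png

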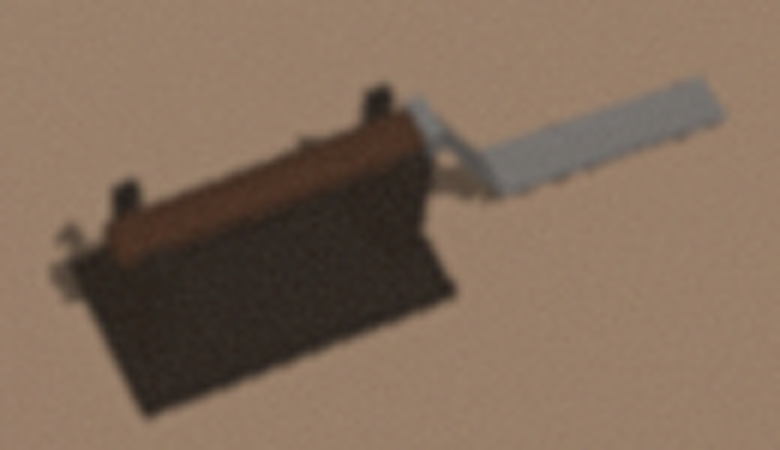

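```bash
cat > a.py <<'E'
from h import *
t=load('top0'); s=load('side0'); w=load('wrist0')
T=lambda a,o,k:(np.array(a,float)+0.5)/k-0.5+np.array(o)
ft=px2w(t,T([[150,258],[201,482],[81,57],[118,215]],(380,150),5),[66,66,15,15]); print('top handle front/back, tip, root',ft.round(1))
fs=px2w(s,T([[703,78],[722,118],[485,152],[503,193]],(325,300),6),15); print('side tip/ root', fs.round(1))
h=ft[0]-ft[1]; print('yaw',np.degrees(np.arctan2(h[1],h[0])), np.linalg.norm(h), (ft[0]+ft[1])/2)
b=ft[2]-ft[3]; print('blade yaw',np.degrees(np.arctan2(b[1],b[0])),np.linalg.norm(b))
# tray inner floor corners etc
tc=px2w(t,T([[80,75],[398,57],[432,522],[103,545]],(262,145),6),11); print('tray outer corners',tc.round(1),tc.mean(0)); 
print(px2w(t,T([[181,149]],(262,145),6),8))
e=px2w(t,T([[68,67],[236,67],[240,240],[57,228]],(105,160),6),[24,24,24,24]); print('empty',e.round(1))
print('empty circ',px2w(t,T([[148,148]],(105,160),6),[24]))
e=px2w(t,T([[500,83],[663,57],[692,222],[525,238]],(105,160),6),24); print('full',e.round(1),px2w(t,T([[593,147]],(105,160),6),[23]))
# camera in tool frame
st={'position':np.array([252.975,-571.28,403.6]),'rot':np.array([-2.06819435e-01,9.78378503e-01,1.07162920e-03,-2.79773760e-04])}
A=R.from_quat(st['rot']).as_matrix(); f,M,c=cam(w)
print('cam in tool',A.T@(c-st['position'])); print((A.T@M).round(3)); print('tool axes',A.round(3))
E
python3 a.py
```

```text
top handle front/back, tip, root [[ 522.5 -330.5   66. ]
 [ 421.1 -348.9   66. ]
 [ 632.4 -310.4   15. ]
 [ 555.9 -324.8   15. ]]
side tip/ root [[ 633.5 -307.5   15. ]
 [ 634.2 -323.5   15. ]
 [ 555.3 -318.7   15. ]
 [ 556.2 -334.6   15. ]]
yaw 10.274015190932074 103.03085550973715 [ 471.81966865 -339.66969079   66.        ]
blade yaw 10.693542053125801 77.82833042571735
tray outer corners [[ 646.7  -27.2   11. ]
 [ 652.6 -151.9   11. ]
 [ 466.6 -162.    11. ]
 [ 459.1  -36.    11. ]] [556.26317194 -94.24236749  11.        ]
[[617.07895637 -66.46670527   8.        ]]
empty [[613.9 340.6  24. ]
 [613.1 275.7  24. ]
 [544.2 271.5  24. ]
 [549.8 341.8  24. ]]
empty circ [[581.09995722 308.26714303  24.        ]]
full [[605.4 173.5  24. ]
 [615.1 110.7  24. ]
 [549.2  98.5  24. ]
 [543.7 162.3  24. ]] [[579.70759861 137.22825405  23.        ]]
cam in tool [68.43979321 -0.56041625 29.51687556]
[[-0.001  0.963  0.269]
 [ 1.    -0.     0.003]
 [ 0.003  0.269 -0.963]]
tool axes [[-0.914 -0.405 -0.001]
 [-0.405  0.914  0.002]
 [ 0.     0.002 -1.   ]]
```

play_rows(moves=[[[0.1, 0.02, 0], 0.35, -1], [[0.2, 0.03, 0], 0.7, -1], [[0.3, 0.04, 0], 1.0, -1]])

```text
clock: 2.33
position: [343.8, -559.3, 404.8]
ee_rot: [-0.455, 0.89, -0.0, 0.0]
contact_force: [0.1, -1.0, 0.4]
gripper_width: 85.2
```

play_rows(moves=[[[0.1, 0.02, 0], 0.35, -1], [[0.2, 0.03, 0], 0.7, -1], [[0.3, 0.04, 0], 1.0, -1]])

```text
clock: 2.7
position: [434.8, -547.2, 404.8]
ee_rot: [-0.672, 0.74, -0.0, 0.0]
contact_force: [-0.2, -0.5, 0.2]
gripper_width: 85.5
```

play_rows(moves=[[[0.1, 0.02, 0], 0.35, -1], [[0.2, 0.03, 0], 0.7, -1], [[0.3, 0.04, 0], 1.0, -1]])

```text
clock: 3.08
position: [525.8, -535.0, 404.7]
ee_rot: [0.842, -0.539, -0.0, -0.0]
contact_force: [-0.2, -0.4, 0.6]
gripper_width: 85.5
```

play_rows(moves=[[[0.0, 0.0, 0], 0.35, -1], [[0.0, 0.0, 0], 0.7, -1], [[0.0, 0.0, 0], 1.0, -1]])

```text
clock: 3.45
position: [526.1, -534.9, 404.3]
ee_rot: [0.954, -0.3, -0.0, -0.0]
contact_force: [0.1, -0.6, 0.1]
gripper_width: 85.5
```

play_rows(moves=[[[0.0, 0.0, 0], 0.35, -1], [[0.0, 0.0, 0], 0.7, -1], [[0.0, 0.0, 0], 1.0, -1]])

```text
clock: 3.82
position: [526.2, -534.9, 404.1]
ee_rot: [0.999, -0.04, -0.0, -0.0]
contact_force: [0.1, -0.1, 0.3]
gripper_width: 85.3
```

Run:
```python
from h import *
p=shot('wrist','w1')
q=shot('top','top1')
crop(q,'t1',100,60,420,280,2.5)
```

```text
(no output)
```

View pics/w1.png

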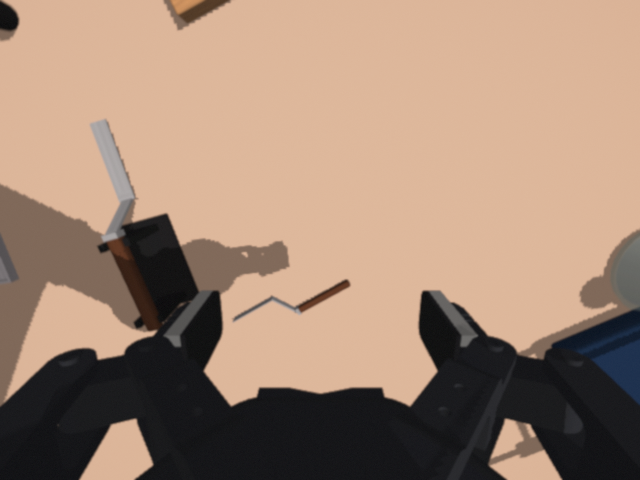

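View pics/t1.png

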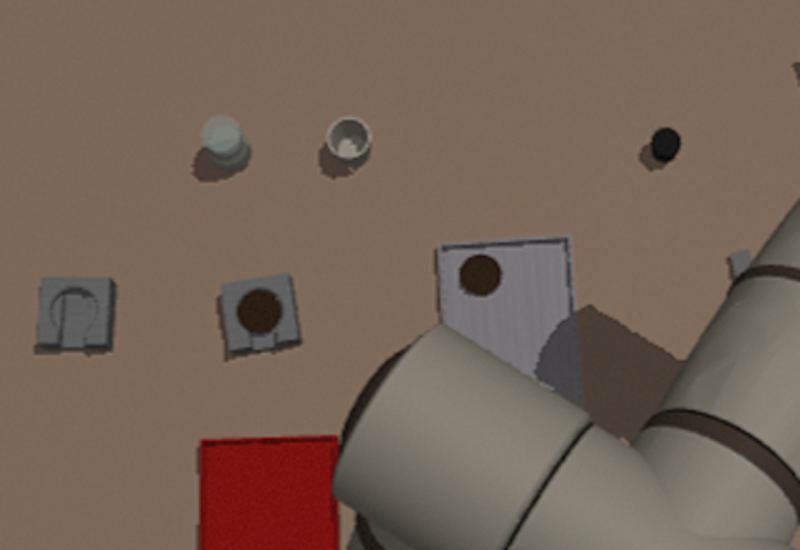

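Run:
```python
from h import *
p=load('w1'); crop(p,'w1a',85,105,165,205,6); crop(p,'w1b',85,205,215,335,4.5)
```

```text
(no output)
```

View pics/w1a.png

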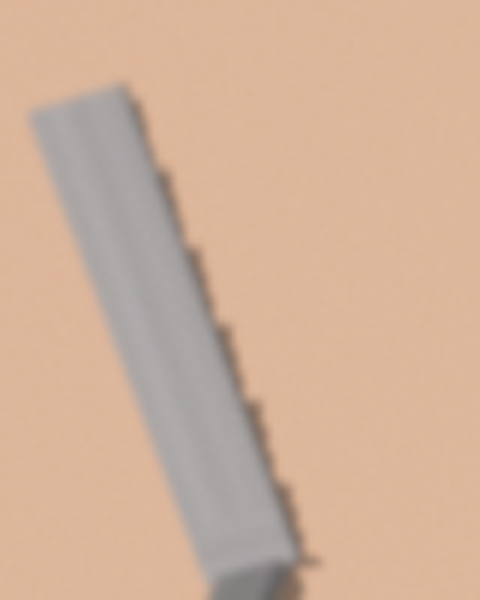

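View pics/w1b.png

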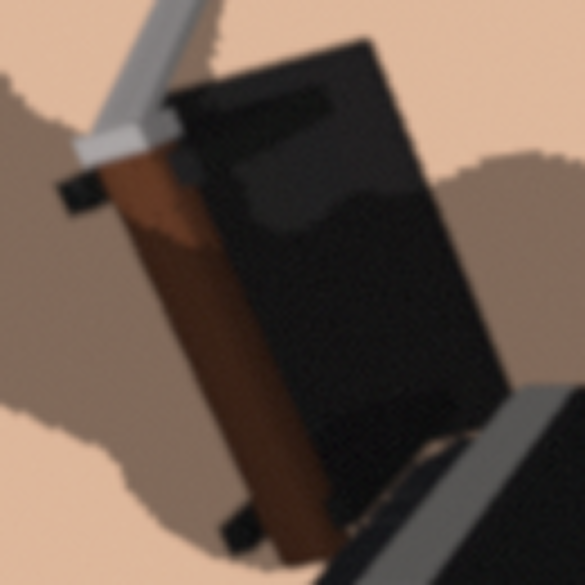

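```bash
cat > b.py <<'E'
from h import *
from scipy.optimize import least_squares
T=lambda a,o,k:(np.array(a,float)+0.5)/k-0.5+np.array(o)
p=load('w1')
bl=T([[30,110],[128,84],[212,582],[295,555]],(85,105),6)
be=T([[370,38],[512,388]],(85,205),4.5)
w=px2w(p,be,6); d=w[0]-w[1]; print('base yaw',np.degrees(np.arctan2(d[1],d[0])),w.round(1))
for z in (8,16,24):
    w=px2w(p,bl,[z,z,16,16]); 
    for i,j in((0,2),(1,3)):
        d=w[i]-w[j]; print(z,np.degrees(np.arctan2(d[1],d[0])),np.linalg.norm(d))
# fit side (s), top(t), wrist: pose + bend + per-camera xy offset via z-plane shift
t=load('top0'); s=load('side0')
bt=T([[62,63],[98,52]],(380,150),5); ht=T([[150,258],[201,482]],(380,150),5)
sp=T([[703,78],[722,118],[485,152],[503,193]],(325,300),6)
def model(x,y,yaw,b):
    c,sn=np.cos(yaw),np.sin(yaw)
    L=lambda X,Y,Z:[x+c*X-sn*Y,y+sn*X+c*Y,60+Z]
    tip=-45+0.8+85*np.sin(b); X=80+85*np.cos(b)
    return np.array([L(X,9,tip),L(X,-9,tip),L(80,9,-44.2),L(80,-9,-44.2)]),L
def base(x,y,yaw): 
    c,sn=np.cos(yaw),np.sin(yaw)
    return np.array([[x+c*55+sn*30,y+sn*55-c*30,6]])
def res(v):
    x,y,yaw,b=v[:4]; B,L=model(*v[:4]); r=[]
    o=v[4:].reshape(3,2)
    r.append((w2px(p,B+[*o[0],0])-bl)*1.0)
    r.append((w2px(s,B+[*o[1],0])-sp)*1.0)
    r.append((w2px(t,B[:2]+[*o[2],0])-bt)*1.0)
    H=np.array([L(55,0,6),L(-55,0,6)])
    r.append((w2px(t,H+[*o[2],0])-ht)*0.3)
    # base right edge corner & direction
    r.append((w2px(p,base(x,y,yaw)+[*o[0],0])-be[0])*1.0)
    r.append(v[4:]/2*0.7)
    return np.concatenate([np.ravel(a) for a in r])
f=least_squares(res,[472,-340,.18,0]+[0]*6); 
J=f.jac; cov=np.linalg.inv(J.T@J)
print('x y yaw bend',f.x[:2].round(1),np.degrees(f.x[2]).round(2),f.x[3].round(4),'tip dz',85*np.sin(f.x[3]),'sd',np.sqrt(np.diag(cov))[:4].round(4)); print('cam off',f.x[4:].round(1)); print(f.fun.round(1))
E
python3 b.py
```

```text
base yaw 10.590875017351381 [[ 533.8 -362.8    6. ]
 [ 436.5 -381.     6. ]]
8 11.047619584949922 84.82523245476686
8 9.846791248008762 83.6910067728298
16 7.6325220254614825 82.73767497140057
16 6.642019117557214 81.68965214798355
24 4.0865390021890375 81.72637856573452
24 3.3186044833157906 80.73426768004805
x y yaw bend [ 474.8 -342.3] 10.89 -0.1052 tip dz -8.92615928817552 sd [1.8574 2.21   0.012  0.0192]
cam off [ 0.1 -0.5  1.2  0.2 -1.3  0.3]
[ 0.4  0.3 -0.2 -0.3 -0.4  0.3  1.1  0.4 -0.4 -0.2  1.2  0.2 -1.2 -0.2
  0.3  0.3 -0.2 -0.5  0.1  0.2  0.1 -0.7  0.5  0.2 -0.9 -0.7  0.  -0.2
  0.4  0.1 -0.4  0.1]
```

play_rows(moves=[[[-0.04, 0.16, -0.02], 0.2, -1], [[-0.09, 0.33, -0.08], 0.4, -1], [[-0.14, 0.5, -0.14], 0.5, -1], [[-0.173, 0.643, -0.2], 0.505, -1], [[-0.173, 0.643, -0.247], 0.505, -1], [[-0.173, 0.643, -0.247], 0.505, -1], [[-0.173, 0.643, -0.247], 0.505, -1]])

```text
clock: 4.8
position: [474.9, -343.1, 330.5]
ee_rot: [0.996, 0.089, 0.0, 0.0]
contact_force: [0.7, -0.5, -0.7]
gripper_width: 85.3
```

Run:
```python
from h import *
p=shot('wrist','w2'); s=arm.read_state(); print(s['position'],s['ee_rot'],s['contact_force'])
```

```text
[ 474.79339227 -343.11238587  330.54474499] [9.96071053e-01 8.85562976e-02 2.04028177e-04 4.44600034e-04] [ 0.4064684  -0.26148494 -0.09423038]
```

View pics/w2.png

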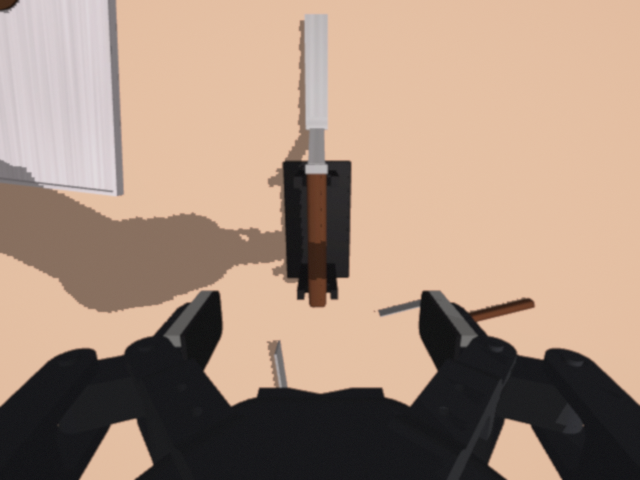

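Run:
```python
from h import *
p=load('w2'); s=arm.read_state()
A=R.from_quat(s['ee_rot']).as_matrix()
def tool(uv,z): return ((px2w(p,uv,z)-s['position'])@A).round(1)
print('handle front/rear top', tool([[316.5,172],[317.5,306]],66), px2w(p,[[316.5,172],[317.5,306]],66).round(1))
print('base corners',tool([[284,161],[351,161],[350,277],[288,277]],6))
print('blade tip/root',tool([[316,14]],8),tool([[316,128]],16))
crop(p,'w2a',270,0,370,310,1.9)
g=cv2.cvtColor(p['pixels'],cv2.COLOR_RGB2GRAY).astype(int)
for r in (20,70,120,200,250,290): print(r,g[r,298:340].tolist())
```

```text
handle front/rear top [[ 50.1  -2.  264.6]
 [-52.5  -1.6 264.5]] [[ 523.9 -332.5   66. ]
 [ 422.9 -351.    66. ]]
base corners [[ 54.7 -30.6 324.5]
 [ 54.6  27.3 324.6]
 [-53.3  29.  324.6]
 [-53.2 -30.1 324.5]]
blade tip/root [[164.9  -2.4 322.6]] [[ 81.3  -2.7 314.6]]
20 [197, 184, 162, 153, 152, 158, 170, 183, 185, 185, 185, 186, 189, 190, 190, 188, 185, 182, 181, 181, 183, 186, 187, 187, 186, 185, 183, 182, 184, 189, 197, 199, 200, 200, 199, 199, 199, 200, 200, 199, 199, 199]
70 [199, 193, 172, 134, 118, 121, 138, 167, 186, 191, 191, 194, 196, 198, 198, 194, 192, 190, 189, 189, 190, 193, 195, 195, 193, 191, 191, 190, 190, 194, 198, 200, 200, 200, 200, 200, 200, 200, 200, 200, 200, 200]
120 [150, 125, 117, 117, 118, 117, 126, 154, 186, 194, 195, 193, 195, 195, 195, 195, 195, 195, 195, 196, 196, 195, 195, 196, 196, 197, 197, 196, 197, 198, 200, 201, 201, 200, 201, 201, 201, 201, 201, 201, 201, 201]
200 [23, 25, 33, 38, 39, 40, 41, 39, 39, 44, 50, 59, 63, 67, 66, 69, 70, 71, 73, 73, 73, 72, 73, 74, 72, 72, 69, 63, 52, 44, 43, 42, 42, 44, 43, 42, 42, 41, 43, 45, 43, 41]
250 [22, 21, 22, 21, 25, 31, 37, 37, 37, 37, 37, 37, 40, 39, 38, 40, 40, 42, 42, 43, 43, 41, 41, 42, 43, 41, 38, 38, 38, 37, 38, 38, 38, 37, 37, 39, 36, 37, 39, 37, 37, 37]
290 [33, 28, 27, 28, 28, 28, 27, 22, 21, 24, 35, 47, 56, 62, 65, 66, 66, 69, 68, 71, 71, 71, 72, 73, 73, 73, 70, 62, 45, 28, 22, 24, 22, 27, 31, 27, 29, 30, 45, 92, 152, 192]
```

play_rows(moves=[[[0.001, 0.007, -0.15], 0, -1], [[0.001, 0.007, -0.3], 0, -1], [[0.001, 0.007, -0.385], 0, -1], [[0.001, 0.007, -0.385], 0, -1], [[0.001, 0.007, -0.385], 0, -0.2], [[0.001, 0.007, -0.385], 0, 0.4], [[0.001, 0.007, -0.385], 0, 1], [[0.001, 0.007, -0.385], 0, 1], [[0.001, 0.007, -0.385], 0, 1], [[0.001, 0.007, -0.385], 0, 1]])

```text
clock: 6.1
position: [475.4, -341.1, 215.9]
ee_rot: [0.996, 0.089, 0.001, 0.001]
contact_force: [-0.8, 2.0, 5.9]
gripper_width: 12.8
```

play_rows(moves=[[[0, 0, 0.05], 0, 1], [[0, 0, 0.2], 0, 1], [[0, 0.1, 0.38], 0, 1], [[0.01, 0.3, 0.4], -0.1, 1], [[0.015, 0.5, 0.4], -0.2, 1], [[0.015, 0.68, 0.4], -0.237, 1], [[0.015, 0.763, 0.4], -0.237, 1], [[0.015, 0.763, 0.4], -0.237, 1], [[0.015, 0.763, 0.4], -0.237, 1]])

```text
clock: 7.22
position: [479.7, -112.5, 336.1]
ee_rot: [1.0, 0.027, 0.001, 0.001]
contact_force: [0.1, 0.0, -0.8]
gripper_width: 12.8
```

Run:
```python
from h import *
p=shot('wrist','w3'); s=arm.read_state(); print(s['position'],s['ee_rot'],s['contact_force'],s['gripper_width'])
q=shot('side','s3'); crop(q,'s3c',280,120,480,320,3)
```

```text
[ 479.73897081 -112.83091706  335.95172297] [9.99651776e-01 2.63688101e-02 5.26774768e-04 8.57446233e-04] [ 0.32644639 -0.95003098 -0.51659289] 12.787618323032198
```

View pics/w3.png

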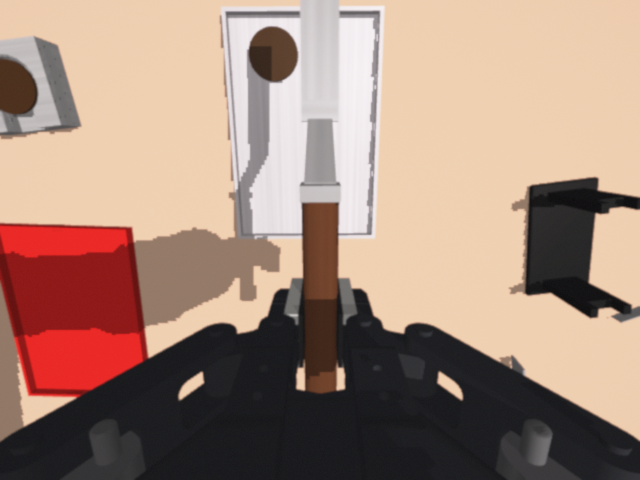

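View pics/s3c.png

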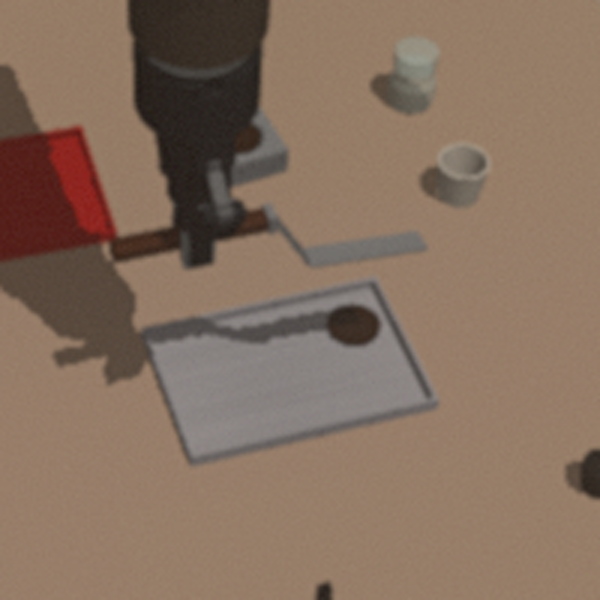

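```bash
cat > c.py <<'E'
from h import *
p=load('w3'); pos=np.array([479.739,-112.83,335.95]); A=R.from_quat([9.99651776e-01,2.63688101e-02,5.26774768e-04,8.57446233e-04]).as_matrix()
im=p['pixels'].astype(int)
m=((im.max(2)<125)&(im[:,:,0]-im[:,:,2]>20)).astype(np.uint8); m[:, :245]=0;m[:,300:]=0;m[100:]=0
n,l,st,c=cv2.connectedComponentsWithStats(m); i=1+np.argmax(st[1:,4]); print(st[i],c[i])
print('disc bbox px',st[i][:4])
cn=max(cv2.findContours((l==i).astype(np.uint8),0,1)[0],key=len)[:,0,:]
cn=cv2.convexHull(cn.astype(np.int32))[:,0,:].astype(float)
for z in (8,5.5):
    W=px2w(p,cn,z); (xy,r)=cv2.minEnclosingCircle(W[:,:2].astype(np.float32)); e=W[:,:2]; 
    M=np.c_[2*e,np.ones(len(e))]; s=np.linalg.lstsq(M,(e**2).sum(1),rcond=None)[0]; print(z,'circle',s[:2],np.sqrt(s[2]+s[0]**2+s[1]**2),xy,r)
tc=px2w(p,[[222,8],[383,7],[375,237],[237,237]],11); print('tray',tc.round(1))
for a,b in((3,0),(2,1)): d=tc[b]-tc[a]; print(np.degrees(np.arctan2(d[1],d[0])),np.linalg.norm(d))
for a,b in((1,0),(2,3)): d=tc[b]-tc[a]; print(np.degrees(np.arctan2(-d[0],d[1])),np.linalg.norm(d))
print('tool yaw',np.degrees(2*np.arctan2(.02637,.99965)))
crop(p,'w3a',215,0,395,130,4.4)
f=px2w(p,[[321,390],[321,184]],0); 
# held lifter: handle top z = pos-155+6
zt=pos[2]-155+6
print('held handle in tool',((px2w(p,[[321.5,392],[320.5,199],[320.5,184]],zt)-pos)@A).round(1), 'blade root',((px2w(p,[[320,121]],zt-51+.8)-pos)@A).round(1))
E
python3 c.py
```

```text
[ 250   27   47   54 2001] [273.0149925   53.36631684]
disc bbox px [250  27  47  54]
8 circle [616.71254326 -68.42337677] 19.19153328141715 (616.5204467773438, -68.35054016113281) 19.552026748657227
5.5 circle [617.28454794 -68.08195344] 19.352790976813978 (617.0908813476562, -68.00856018066406) 19.71634292602539
tray [[ 645.8  -29.1   11. ]
 [ 653.1 -153.1   11. ]
 [ 469.1 -164.9   11. ]
 [ 462.5  -37.8   11. ]]
2.7269497976886035 183.43907380810995
3.6619142902559227 184.38572420583213
3.3877138540218055 124.24618227138315
2.9569198328122894 127.24765626379798
tool yaw 3.0221365360523365
held handle in tool [[-3.310e+01  6.000e-01  1.490e+02]
 [ 4.990e+01  1.000e-01  1.491e+02]
 [ 5.530e+01  1.000e-01  1.491e+02]] blade root [[ 79.6   0.  199.3]]
```

View pics/w3a.png

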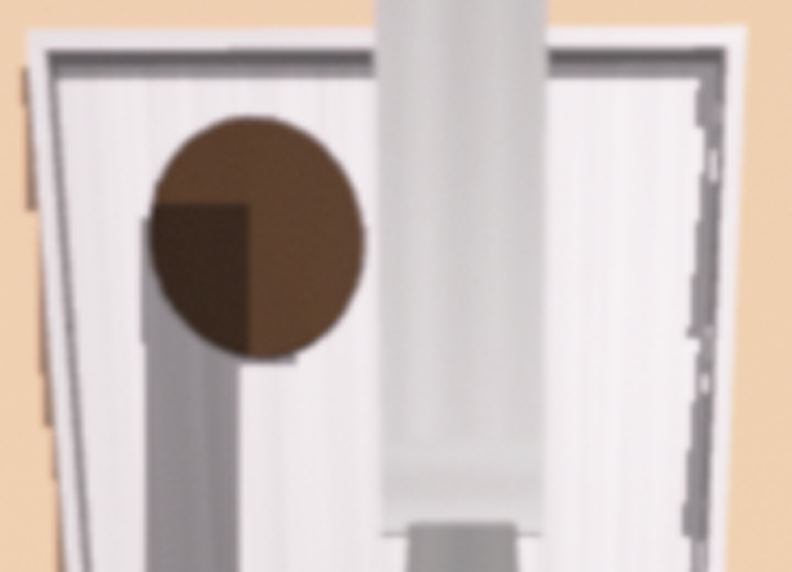

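play_rows(moves=[[[-0.1, 0.05, -0.03], 0.006, 1], [[-0.2, 0.112, -0.1], 0.006, 1], [[-0.207, 0.112, -0.2], 0.006, 1], [[-0.207, 0.112, -0.32], 0.006, 1], [[-0.207, 0.112, -0.37], 0.006, 1], [[-0.207, 0.112, -0.37], 0.006, 1], [[-0.207, 0.112, -0.37], 0.006, 1]])

```text
clock: 8.2
position: [418.1, -79.8, 225.4]
ee_rot: [1.0, 0.027, 0.001, 0.001]
contact_force: [-0.2, -0.4, -1.4]
gripper_width: 12.7
```

Run:
```python
from h import *
q=shot('side','s4'); crop(q,'s4c',310,170,440,280,6)
for i in range(4):
    s=arm.read_state(); print(s['clock'],s['position'].round(2),np.degrees(2*np.arctan2(s['ee_rot'][1],s['ee_rot'][0])).round(2),s['contact_force'].round(2)); 
    if i<2: shot('wrist','w4')
```

```text
8.25 [418.15 -79.67 225.64] 3.14 [ 0.7   0.17 -0.61]
8.3 [418.08 -79.59 225.7 ] 3.15 [ 0.75  0.36 -0.13]
8.35 [417.98 -79.53 225.68] 3.16 [ 0.18  0.31 -1.79]
8.35 [417.98 -79.53 225.68] 3.16 [ 0.18  0.31 -1.79]
```

View pics/s4c.png

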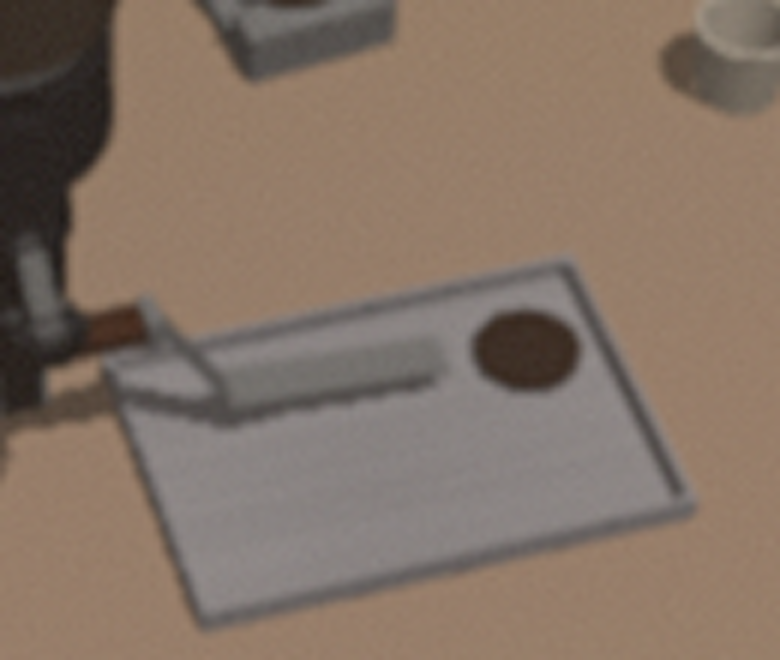

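View pics/w4.png

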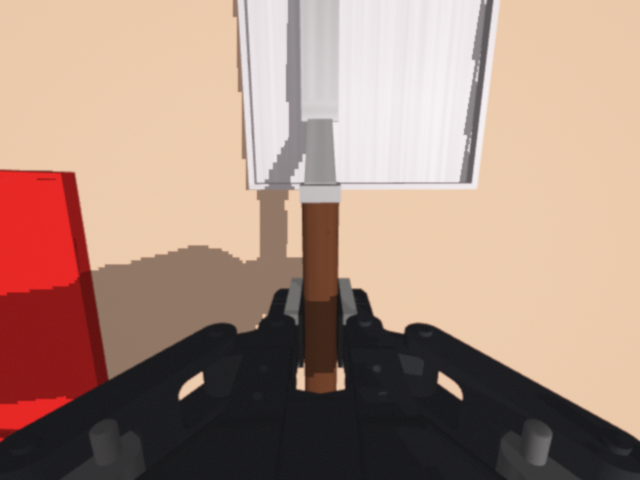

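```bash
cat > d.py <<'E'
from h import *
import sys
def lift_pts(pos,yaw,dz_tip,hz=155.9):
    c,s=np.cos(yaw),np.sin(yaw); L=lambda X,Y,Z:[pos[0]+c*X-s*Y,pos[1]+s*X+c*Y,pos[2]-hz+Z]
    return np.array([L(164.6,9,-44.2-dz_tip),L(164.6,-9,-44.2-dz_tip),L(80,9,-44.2),L(80,-9,-44.2)])
if __name__=='__main__':
    q=load('s4'); B=lift_pts([418,-79.6,225.7],np.radians(3.15),8.5)
    print(B.round(1)); print(((w2px(q,B)-[310,170]+.5)*6).round(0))
    print(((w2px(q,lift_pts([418,-79.6,225.7],np.radians(3.15),0))-[310,170]+.5)*6).round(0))
    print('disc',((w2px(q,[[616.8,-68.3,8],[616.8,-68.3,8-8]])-[310,170]+.5)*6).round(0))
E
python3 d.py
```

```text
[[581.9 -61.6  17.1]
 [582.8 -79.5  17.1]
 [497.4 -66.2  25.6]
 [498.4 -84.2  25.6]]
[[433. 335.]
 [449. 370.]
 [215. 367.]
 [230. 403.]]
[[435. 320.]
 [451. 355.]
 [215. 367.]
 [230. 403.]]
disc [[527. 349.]
 [525. 363.]]
```

play_rows(moves=[[[0, 0, -0.01], 0, 1], [[0, 0, -0.022], 0, 1], [[0, 0, -0.028], 0, 1], [[0, 0, -0.03], 0, 1], [[0, 0, -0.03], 0, 1]])

```text
clock: 8.98
position: [418.0, -79.5, 216.6]
ee_rot: [1.0, 0.028, 0.001, 0.001]
contact_force: [0.1, -1.0, -1.5]
gripper_width: 13.0
```

play_rows(moves=[[[0, 0, -0.0015], 0, 1], [[0, 0, -0.003], 0, 1], [[0, 0, -0.003], 0, 1]])

```text
clock: 9.35
position: [418.0, -79.5, 215.7]
ee_rot: [1.0, 0.028, 0.001, 0.001]
contact_force: [-0.1, 0.7, -1.5]
gripper_width: 12.7
```

play_rows(moves=[[[0, 0, -0.0015], 0, 1], [[0, 0, -0.003], 0, 1], [[0, 0, -0.003], 0, 1]])

```text
clock: 9.72
position: [418.0, -79.5, 214.8]
ee_rot: [1.0, 0.028, 0.001, 0.001]
contact_force: [0.1, 0.0, 0.2]
gripper_width: 12.7
```

```bash
cat > r.py <<'E'
from h import *
F=[];P=[]
for i in range(5):
    arm.get_image('wrist'); s=arm.read_state(); F.append(s['contact_force']); P.append(s['position'])
print(s['clock'],np.mean(P,0).round(2),np.mean(F,0).round(2),np.array(F)[:,2].round(1), s['wrist_torque'].round(2))
E
python3 r.py
```

```text
9.975 [417.99 -79.5  214.78] [ 0.11 -0.54 -1.1 ] [-1.5 -0.7 -1.  -0.9 -1.4] [ 0.05  0.08 -0.05]
```

play_rows(moves=[[[0, 0, -0.0015], 0, 1], [[0, 0, -0.003], 0, 1], [[0, 0, -0.003], 0, 1]])

```text
clock: 10.35
position: [418.0, -79.5, 213.8]
ee_rot: [1.0, 0.028, 0.001, 0.001]
contact_force: [-0.2, 0.4, -2.1]
gripper_width: 12.6
```

```bash
python3 r.py
```

```text
10.6 [417.99 -79.51 213.88] [-0.11  0.01 -1.36] [-1.1 -1.3 -2.  -1.6 -0.7] [0.01 0.03 0.06]
```

play_rows(moves=[[[0, 0, -0.0015], 0, 1], [[0, 0, -0.003], 0, 1], [[0, 0, -0.003], 0, 1]])

```text
clock: 10.98
position: [418.0, -79.5, 213.0]
ee_rot: [1.0, 0.028, 0.001, 0.001]
contact_force: [0.2, 0.4, -0.4]
gripper_width: 12.8
```

```bash
python3 r.py
```

```text
11.225 [418.01 -79.5  212.99] [-0.37  0.41 -1.07] [-1.1 -1.4 -0.9 -0.6 -1.3] [-0.01  0.02  0.04]
```

play_rows(moves=[[[0, 0, -0.0015], 0, 1], [[0, 0, -0.003], 0, 1], [[0, 0, -0.003], 0, 1]])

```text
clock: 11.6
position: [418.0, -79.5, 212.1]
ee_rot: [1.0, 0.028, 0.001, 0.001]
contact_force: [-0.7, 0.5, -1.5]
gripper_width: 13.2
```

```bash
python3 r.py
```

```text
11.85 [418.01 -79.5  212.1 ] [ 0.14 -0.43 -1.01] [-1.4 -0.8 -1.  -1.1 -0.8] [-0.    0.09 -0.01]
```

play_rows(moves=[[[0, 0, -0.0015], 0, 1], [[0, 0, -0.003], 0, 1], [[0, 0, -0.003], 0, 1]])

```text
clock: 12.22
position: [418.1, -79.5, 211.2]
ee_rot: [1.0, 0.028, 0.002, 0.001]
contact_force: [-0.1, -0.6, -1.0]
gripper_width: 13.0
```

Run:
```python
from h import *
F=[]
for n in ['side','wrist','wrist','wrist']:
    p=shot(n,'5'+n); s=arm.read_state(); F.append(s['contact_force'])
print(s['clock'],s['position'].round(2),np.mean(F,0).round(2),np.array(F)[:,2].round(1))
crop(load('5side'),'s5c',340,200,430,260,8)
```

```text
12.425 [418.03 -79.5  211.24] [ 0.19  0.26 -0.95] [-1.  -0.5 -1.  -1.2]
```

View pics/s5c.png

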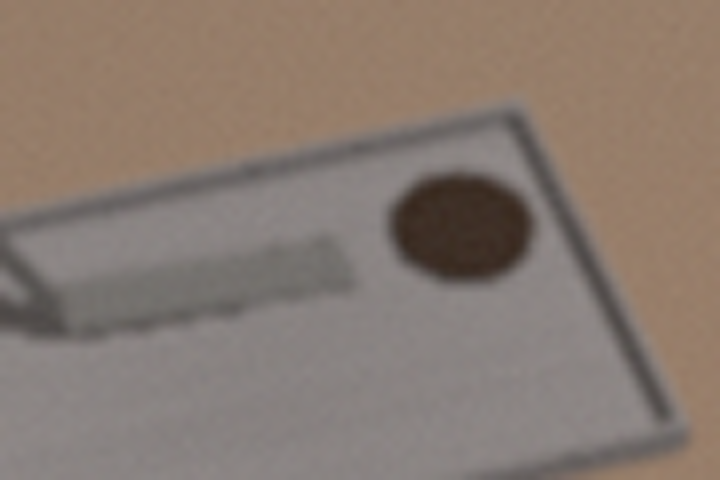

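play_rows(moves=[[[0, 0, -0.0015], 0, 1], [[0, 0, -0.003], 0, 1], [[0, 0, -0.003], 0, 1]])

```text
clock: 12.8
position: [418.1, -79.5, 210.4]
ee_rot: [1.0, 0.028, 0.002, 0.001]
contact_force: [0.3, -0.0, -0.7]
gripper_width: 12.9
```

```bash
python3 r.py
```

```text
13.05 [418.08 -79.5  210.37] [-0.36  0.31 -0.51] [-0.9 -0.8 -0.5 -0.2 -0.1] [ 0.01 -0.05 -0.06]
```

play_rows(moves=[[[0, 0, -0.001], 0, 1], [[0, 0, -0.002], 0, 1], [[0, 0, -0.002], 0, 1]])

```text
clock: 13.42
position: [418.1, -79.5, 209.8]
ee_rot: [1.0, 0.028, 0.002, 0.001]
contact_force: [-0.4, -0.5, -0.6]
gripper_width: 12.9
```

```bash
python3 r.py
```

```text
13.675 [418.1  -79.49 209.79] [-0.46 -0.29  0.14] [ 1.  -0.3 -0.1  0.3 -0.2] [-0.01 -0.03 -0.01]
```

play_rows(moves=[[[0.01, 0.0005, -0.0005], 0, 1], [[0.02, 0.001, -0.0005], 0, 1], [[0.03, 0.0016, -0.0005], 0, 1], [[0.04, 0.0022, -0.0005], 0, 1], [[0.048, 0.0026, -0.0005], 0, 1], [[0.056, 0.003, -0.0005], 0, 1], [[0.064, 0.0035, -0.0005], 0, 1], [[0.072, 0.0039, -0.0005], 0, 1], [[0.08, 0.0044, -0.0005], 0, 1], [[0.08, 0.0044, -0.0005], 0, 1]])

```text
clock: 14.92
position: [442.5, -78.1, 209.7]
ee_rot: [1.0, 0.028, 0.002, 0.001]
contact_force: [-0.2, 0.8, -0.2]
gripper_width: 12.8
```

```bash
cat > r2.py <<'E'
from h import *
import sys
k=sys.argv[1]; F=[];P=[]
for n in ['side','wrist','wrist','wrist']:
    p=shot(n,n+k); s=arm.read_state(); F.append(s['contact_force']); P.append(s['position'])
print(s['clock'],np.mean(P,0).round(2),np.mean(F,0).round(2),np.array(F)[:,2].round(1),np.array(F)[:,0].round(1),np.degrees(2*np.arctan2(s['ee_rot'][1],s['ee_rot'][0])).round(2))
crop(load('side'+k),'sc'+k,340,200,430,260,8)
E
python3 r2.py 6
```

```text
15.125 [442.32 -78.13 209.72] [ 0.32  0.54 -0.01] [-0.1 -0.1  0.3 -0. ] [ 0.5  0.3  0.5 -0. ] 3.17
```

View pics/sc6.png

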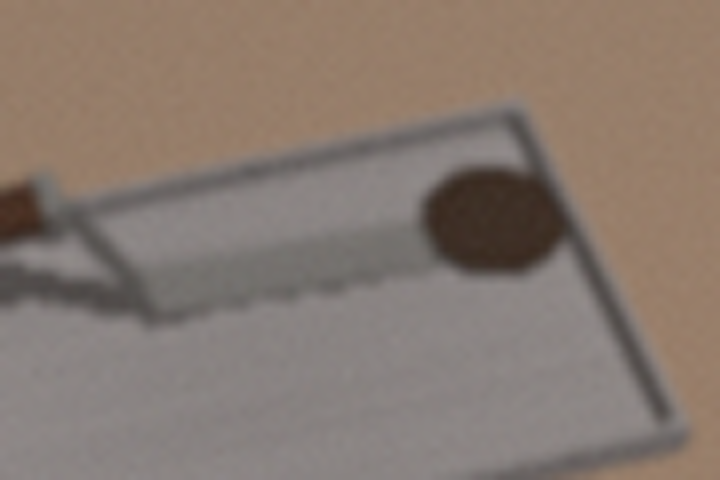

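play_rows(moves=[[[0.005, 0.0003, 0], 0, 1], [[0.01, 0.0005, 0], 0, 1], [[0.015, 0.0008, 0], 0, 1], [[0.02, 0.0011, 0], 0, 1]])

```text
clock: 15.62
position: [448.3, -77.8, 209.7]
ee_rot: [1.0, 0.028, 0.002, 0.001]
contact_force: [-0.8, 0.1, -0.0]
gripper_width: 12.8
```

```bash
python3 r2.py 7
```

```text
15.825 [448.5  -77.77 209.73] [-0.22 -0.18 -0.34] [ 0.1 -0.1 -1.2 -0.2] [-1.  -0.1  0.4 -0.2] 3.17
```

View pics/sc7.png

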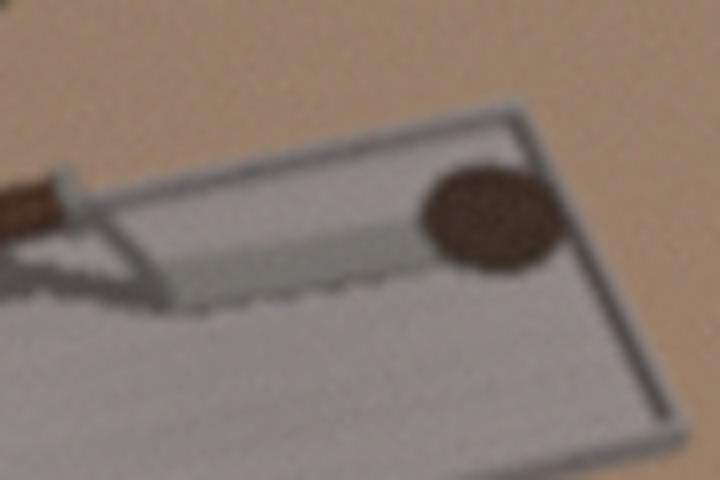

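Run:
```python
from h import *
p=load('side7'); T=lambda a:(np.array(a,float)+.5)/8-.5+np.array([340,200])
print(px2w(p,T([[495,219]]),8.3), px2w(p,T([[462,226]]),8))
print('rim corners outer top',px2w(p,T([[520,100],[688,432]]),11))
print('rim inner?',px2w(p,T([[505,118],[660,415]]),[3,3]))
```

```text
[[626.33318254 -68.77616022   8.3       ]] [[616.67627103 -68.96358687   8.        ]]
rim corners outer top [[ 645.94123095  -29.19880634   11.        ]
 [ 652.82065256 -155.60313589   11.        ]]
rim inner? [[ 642.63674939  -28.01946377    3.        ]
 [ 650.44770419 -142.3731645     3.        ]]
```

play_rows(moves=[[[0.008, 0.0004, 0], 0, 1], [[0.018, 0.001, 0], 0, 1], [[0.028, 0.0015, 0], 0, 1], [[0.038, 0.0021, 0], 0, 1], [[0.048, 0.0026, 0], 0, 1], [[0.058, 0.0031, 0], 0, 1], [[0.067, 0.0037, 0], 0, 1], [[0.067, 0.0037, 0], 0, 1]])

```text
clock: 16.82
position: [469.0, -76.6, 209.8]
ee_rot: [1.0, 0.028, 0.003, 0.001]
contact_force: [0.2, -0.0, -0.9]
gripper_width: 12.5
```

```bash
python3 r2.py 8
```

```text
17.025 [468.77 -76.61 209.82] [ 0.99 -0.01 -0.55] [-0.5 -0.9 -0.6 -0.2] [1.4 0.8 0.8 1. ] 3.18
```

View pics/sc8.png

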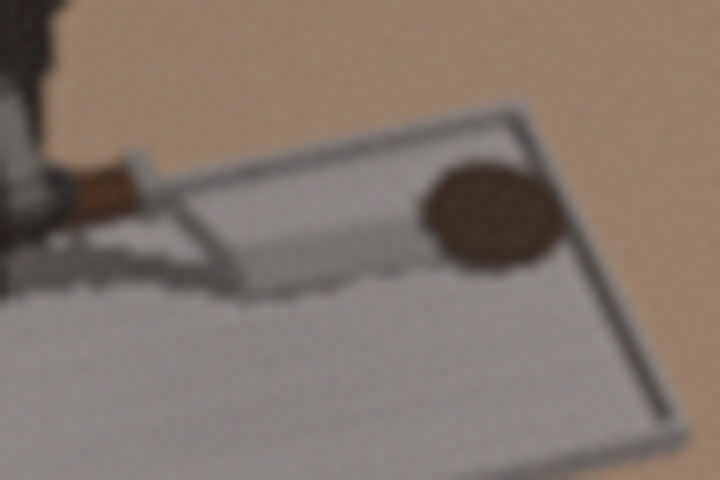

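play_rows(moves=[[[0.007, 0.0004, 0], 0, 1], [[0.014, 0.0008, 0], 0, 1], [[0.021, 0.0011, 0], 0, 1], [[0.027, 0.0014, 0], 0, 1], [[0.027, 0.0014, 0], 0, 1]])

```text
clock: 17.65
position: [477.0, -76.2, 209.8]
ee_rot: [1.0, 0.028, 0.003, 0.001]
contact_force: [0.5, 0.1, -0.2]
gripper_width: 12.5
```

```bash
python3 r2.py 9
```

```text
17.85 [476.96 -76.17 209.87] [ 0.31 -0.29 -0.47] [-0.3 -0.6 -0.1 -0.9] [ 0.1 -0.4  0.5  1.1] 3.18
```

View pics/sc9.png

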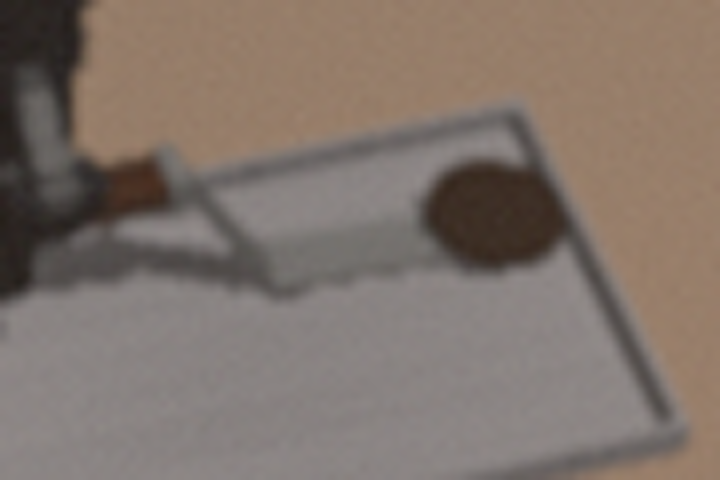

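play_rows(moves=[[[0, 0, 0.004], 0, 1], [[0, 0, 0.01], 0, 1], [[0, 0, 0.018], 0, 1], [[0, 0, 0.03], 0, 1], [[0, 0, 0.045], 0, 1], [[-0.003, 0, 0.065], 0, 1], [[-0.007, 0, 0.085], 0, 1], [[-0.01, 0, 0.105], 0, 1], [[-0.012, 0, 0.12], 0, 1], [[-0.013, 0, 0.13], 0, 1], [[-0.013, 0, 0.133], 0, 1], [[-0.013, 0, 0.133], 0, 1]])

```text
clock: 19.35
position: [473.0, -76.2, 249.7]
ee_rot: [1.0, 0.028, 0.003, 0.001]
contact_force: [-0.3, -1.0, -2.1]
gripper_width: 12.9
```

```bash
python3 r2.py 10; python3 -c "
from h import *
p=load('side10'); crop(p,'s10',330,170,440,260,7)"
```

```text
19.55 [472.97 -76.17 249.6 ] [-0.17  0.06 -1.42] [-1.7 -2.  -0.7 -1.3] [-0.1 -0.6 -0.3  0.3] 3.18
```

View pics/s10.png

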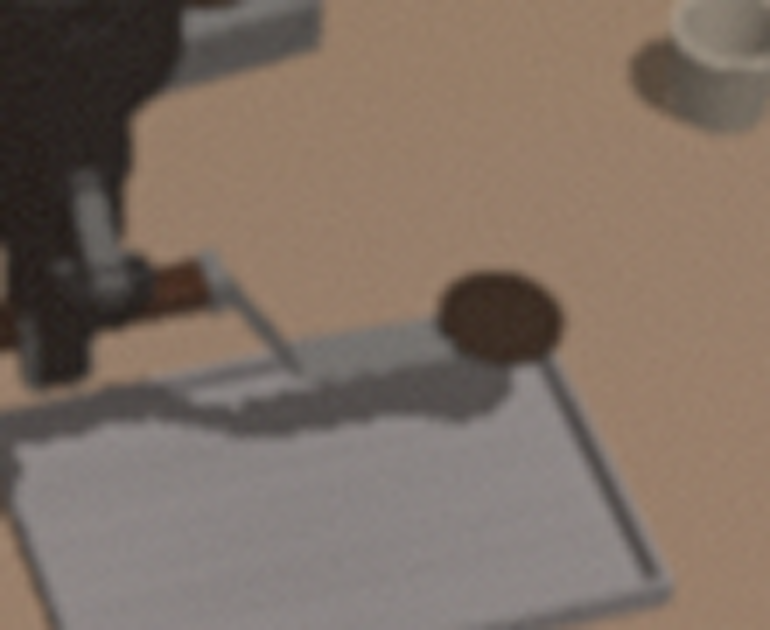

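View pics/wrist10.png

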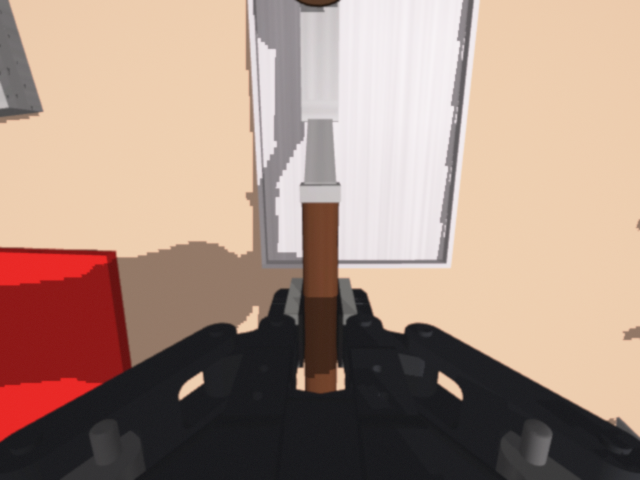

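```bash
cat > e.py <<'E'
from h import *
import sys
def disc_side(p,guess,ztop):
    # segment dark brown ellipse near guess px
    im=p['pixels'].astype(int); u,v=map(int,guess)
    big=cv2.resize(p['pixels'][v-20:v+21,u-20:u+21],None,fx=8,fy=8,interpolation=cv2.INTER_CUBIC).astype(int)
    m=(big.sum(2)<210).astype(np.uint8)
    n,l,st,c=cv2.connectedComponentsWithStats(m); 
    cc=(20*8+4); i=l[cc,cc]
    if i==0: i=1+np.argmax(st[1:,4])
    cn=max(cv2.findContours((l==i).astype(np.uint8),0,1)[0],key=len)
    (e,ax,an)=cv2.fitEllipse(cn); ctr=(np.array(e)+.5)/8-.5+[u-20,v-20]
    return ctr,np.array(ax)/8,an,px2w(p,[ctr],ztop)[0],st[i]
if __name__=='__main__':
    p=load('side10'); print(disc_side(p,(401,215),49.8))
    p=load('side9'); print(disc_side(p,(402,227),9.5))
    p=load('side0'); print(disc_side(p,(398,228),8))
    p=load('wrist10'); pos=np.array([472.97,-76.17,249.6]); yaw=np.radians(3.18)
    A=np.array([[np.cos(yaw),np.sin(yaw),0],[np.sin(yaw),-np.cos(yaw),0],[0,0,-1]])
    print('near edge tool',((px2w(p,[[318,5]],49)-pos)@A).round(1),((px2w(p,[[318,5]],47.5)-pos)@A).round(1))
    crop(p,'w10',250,0,390,60,5.5)
E
python3 e.py
```

```text
(array([400.91018486, 215.33036995]), array([13.11032486, 17.19129944]), 98.77873992919922, array([620.57076359, -70.45912754,  49.8       ]), array([   94,   114,   139,   108, 11462], dtype=int32))
(array([401.52695465, 226.42686844]), array([12.84695816, 17.63821983]), 91.99051666259766, array([626.55855025, -68.35201632,   9.5       ]), array([   89,   108,   146,   104, 11411], dtype=int32))
(array([397.26338959, 228.00650024]), array([12.45589542, 16.74961281]), 94.12743377685547, array([616.39817814, -69.49326914,   8.        ]), array([   91,   114,   135,   100, 10650], dtype=int32))
near edge tool [[ 1.295e+02 -1.000e-01  2.006e+02]] [[ 1.301e+02 -1.000e-01  2.021e+02]]
```

View pics/w10.png

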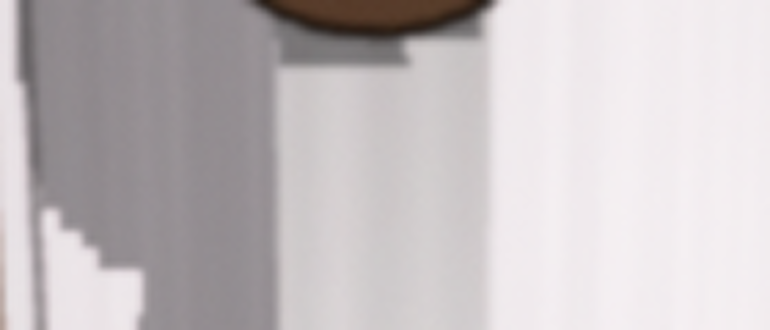

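play_rows(moves=[[[0, 0.01, 0.005], 0, 1], [[-0.005, 0.033, 0.015], 0, 1], [[-0.012, 0.073, 0.03], -0.01, 1], [[-0.02, 0.127, 0.05], -0.02, 1], [[-0.03, 0.193, 0.075], -0.03, 1], [[-0.042, 0.267, 0.1], -0.04, 1], [[-0.054, 0.34, 0.12], -0.05, 1], [[-0.066, 0.413, 0.135], -0.06, 1], [[-0.076, 0.477, 0.145], -0.06, 1], [[-0.084, 0.527, 0.15], -0.06, 1], [[-0.088, 0.56, 0.15], -0.06, 1], [[-0.088, 0.573, 0.15], -0.06, 1]])

```text
clock: 21.05
position: [446.4, 96.2, 294.5]
ee_rot: [1.0, 0.012, 0.002, 0.001]
contact_force: [-0.4, 1.0, -1.0]
gripper_width: 12.6
```

play_rows(moves=[[[0, 0.01, 0.005], 0, 1], [[-0.005, 0.033, 0.015], 0, 1], [[-0.012, 0.073, 0.03], -0.01, 1], [[-0.02, 0.127, 0.045], -0.02, 1], [[-0.03, 0.193, 0.06], -0.03, 1], [[-0.042, 0.267, 0.075], -0.04, 1], [[-0.054, 0.34, 0.09], -0.05, 1], [[-0.066, 0.413, 0.1], -0.06, 1], [[-0.076, 0.477, 0.11], -0.06, 1], [[-0.084, 0.527, 0.115], -0.06, 1], [[-0.088, 0.56, 0.117], -0.06, 1], [[-0.088, 0.573, 0.117], -0.06, 1]])

```text
clock: 22.55
position: [420.0, 268.6, 329.5]
ee_rot: [1.0, -0.003, 0.002, 0.001]
contact_force: [-0.4, 0.1, -1.5]
gripper_width: 12.7
```

```bash
python3 r2.py 11; python3 -c "
from h import *
p=load('side11'); crop(p,'s11',250,40,450,200,3.5)"
```

```text
22.75 [420.05 268.13 329.44] [ 0.23 -0.18 -1.39] [-0.8 -1.6 -2.  -1.2] [-0.2  0.5  0.3  0.3] -0.41
```

View pics/s11.png

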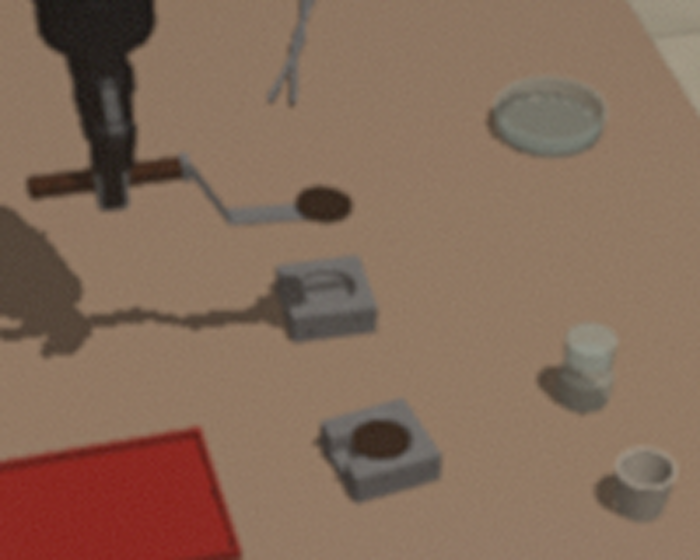

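View pics/wrist11.png

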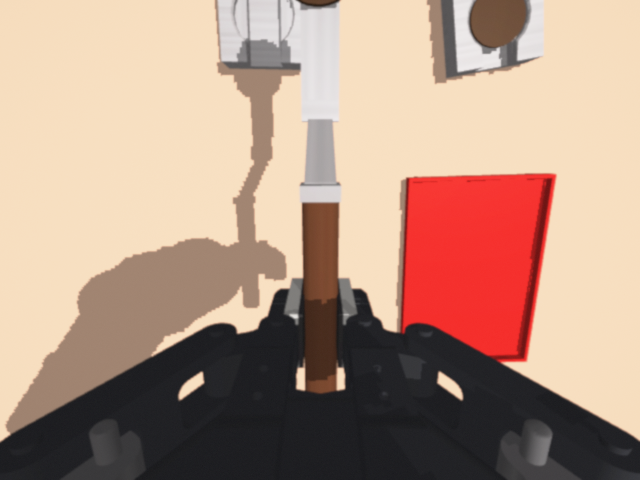

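play_rows(moves=[[[-0.01, -0.003, 0], 0, 1], [[-0.035, -0.01, 0], 0, 1], [[-0.07, -0.02, 0], 0, 1], [[-0.105, -0.025, 0], 0, 1], [[-0.135, -0.03, 0], 0, 1], [[-0.152, -0.033, 0], 0, 1], [[-0.16, -0.033, 0], 0, 1], [[-0.16, -0.033, 0], 0, 1], [[-0.16, -0.033, 0], 0, 1]])

```text
clock: 23.88
position: [372.2, 258.0, 329.4]
ee_rot: [1.0, -0.004, 0.002, 0.001]
contact_force: [0.8, -0.0, -1.4]
gripper_width: 12.8
```

```bash
python3 r2.py 12; python3 -c "
from h import *
p=load('wrist12'); crop(p,'w12',200,0,340,120,5.6)
s=arm.read_state(); print(s['position'],s['ee_rot'])"
```

```text
24.075 [372.22 257.92 329.37] [ 0.    0.08 -1.43] [-1.2 -1.8 -1.5 -1.3] [-0.6 -0.2  0.3  0.4] -0.43
[372.20145188 257.87327411 329.36378567] [ 0.99999009 -0.00376641  0.00212488  0.00106172]
```

View pics/w12.png

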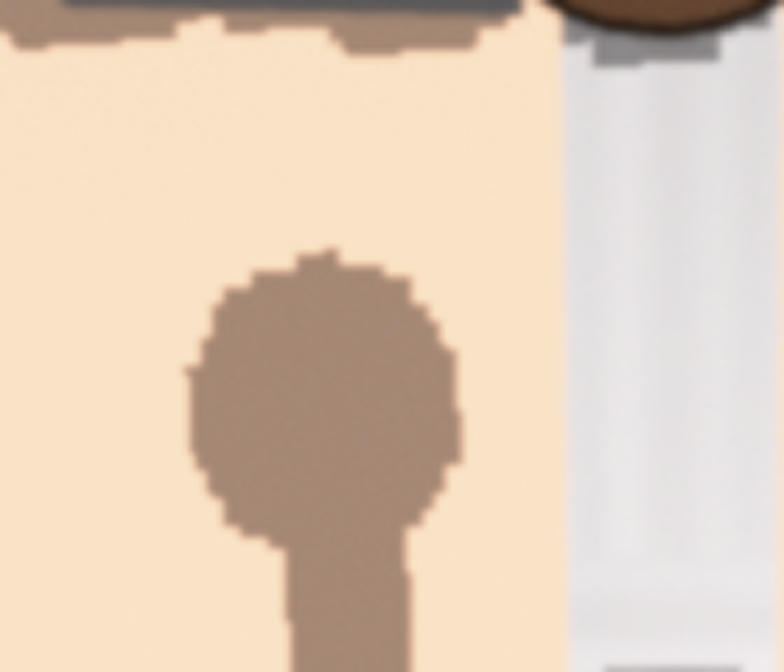

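play_rows(moves=[[[0.015, 0, 0], 0, 1], [[0.05, 0, 0], 0, 1], [[0.1, 0, 0], 0, 1], [[0.16, 0, 0], 0, 1], [[0.22, 0, 0], 0, 1], [[0.27, 0, 0], 0, 1], [[0.31, 0, 0], 0, 1], [[0.33, 0, 0], 0, 1], [[0.333, 0, 0], 0, 1], [[0.333, 0, 0], 0, 1]])

```text
clock: 25.32
position: [471.8, 257.8, 329.3]
ee_rot: [1.0, -0.004, 0.002, 0.001]
contact_force: [1.1, -0.5, -1.0]
gripper_width: 12.7
```

```bash
python3 r2.py 13; python3 -c "
from h import *
p=load('wrist13'); crop(p,'w13',200,0,340,140,5.5)
s=arm.read_state(); print(s['position'],s['ee_rot'])"
```

```text
25.525 [471.74 257.9  329.47] [ 0.07  0.04 -1.31] [-0.5 -1.3 -1.6 -1.9] [ 0.5  0.2 -0.5  0.1] -0.4
[471.77282105 257.92167828 329.51459717] [ 0.99999094 -0.00352563  0.00215701  0.00101361]
```

View pics/w13.png

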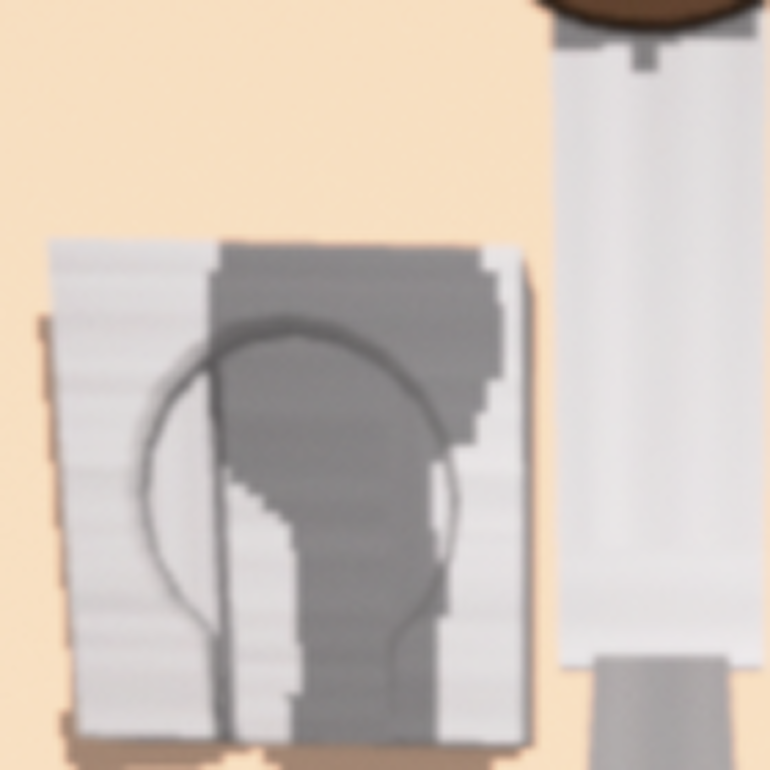

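```bash
cat > g.py <<'E'
from h import *
p=load('wrist13'); T=lambda a:(np.array(a,float)+.5)/5.5-.5+np.array([200,0])
pos=np.array([471.77,257.9,329.5])
c=px2w(p,T([[48,240],[522,247],[525,745],[75,738]]),24); print(c.round(1),c.mean(0).round(1))
ang=lambda d:np.degrees(np.arctan2(d[1],d[0])).round(2)
print('yaws',ang(c[0]-c[3]),ang(c[1]-c[2]),ang(c[0]-c[1])-90,ang(c[3]-c[2])-90,[np.linalg.norm(c[i]-c[(i+1)%4]).round(1) for i in range(4)])
print('full quad area side',)
ci=px2w(p,T([[145,490],[458,500],[297,325]]),18); print('circle ledge pts',ci.round(1)); 
a=ci; M=np.c_[2*a[:,:2],np.ones(3)]; s=np.linalg.solve(M,(a[:,:2]**2).sum(1)); print(s[:2],np.sqrt(s[2]+s[0]**2+s[1]**2))
sl=px2w(p,T([[212,362],[222,640],[232,740]]),[18,18,24]); print('slot left',sl.round(1))
# disc near edge on blade
A=R.from_quat([0.99999094,-0.00352563,0.00215701,0.00101361]).as_matrix()
for z in (129,127): print('disc near edge tool',((px2w(p,T([[650,30]]),z)-pos)@A).round(1))
print('edges at row0',((px2w(p,T([[537,0],[765,0]]),128)-pos)@A).round(1))
print('blade edges near disc',((px2w(p,T([[553,40],[762,40]]),z-3)-pos)@A).round(1))
E
python3 g.py
```

```text
[[614.3 338.3  24. ]
 [613.  274.6  24. ]
 [548.9 276.   24. ]
 [550.4 340.7  24. ]] [581.6 307.4  24. ]
yaws -2.16 -1.26 -1.1599999999999966 -1.2999999999999972 [np.float64(63.7), np.float64(64.1), np.float64(64.7), np.float64(64.0)]
full quad area side
circle ledge pts [[584.1 329.4  18. ]
 [582.5 285.   18. ]
 [605.1 306.5  18. ]]
[582.89993894 307.22420131] 22.224237213570458
slot left [[600.5 318.7  18. ]
 [564.  319.9  18. ]
 [549.9 318.2  24. ]]
disc near edge tool [[128.5  -0.5 201.1]]
disc near edge tool [[129.2  -0.5 203.1]]
edges at row0 [[130.9  -9.7 202. ]
 [130.9   8.8 202.1]]
blade edges near disc [[129.5  -8.7 206. ]
 [129.5   8.8 206.1]]
```

play_rows(moves=[[[-0.008, 0.01, -0.005], 0, 1], [[-0.025, 0.035, -0.02], -0.01, 1], [[-0.05, 0.07, -0.045], -0.02, 1], [[-0.075, 0.105, -0.08], -0.033, 1], [[-0.1, 0.14, -0.12], -0.033, 1], [[-0.12, 0.163, -0.165], -0.033, 1], [[-0.127, 0.173, -0.21], -0.033, 1], [[-0.129, 0.175, -0.245], -0.033, 1], [[-0.129, 0.175, -0.27], -0.033, 1], [[-0.129, 0.175, -0.28], -0.033, 1], [[-0.129, 0.175, -0.282], -0.033, 1], [[-0.129, 0.175, -0.282], -0.033, 1]])

```text
clock: 27.02
position: [433.2, 310.4, 245.3]
ee_rot: [1.0, -0.012, 0.002, 0.001]
contact_force: [-0.2, 0.3, -1.6]
gripper_width: 13.2
```

```bash
python3 r2.py 14; python3 -c "
from h import *
p=load('side14'); crop(p,'s14',290,80,390,160,8); p=load('wrist14'); crop(p,'w14',220,0,420,150,4)
q=shot('top','top14'); crop(q,'t14',90,130,250,230,5)
s=arm.read_state(); print(s['position'],s['ee_rot'])"
```

```text
27.225 [433.17 310.44 245.27] [ 0.05 -0.17 -0.97] [-1.  -0.9 -1.2 -0.7] [ 0.  -0.2 -0.4  0.8] -1.4
[433.08730163 310.42861144 245.15775732] [ 9.99922684e-01 -1.21934721e-02  2.29655461e-03  8.19206798e-04]
```

View pics/s14.png

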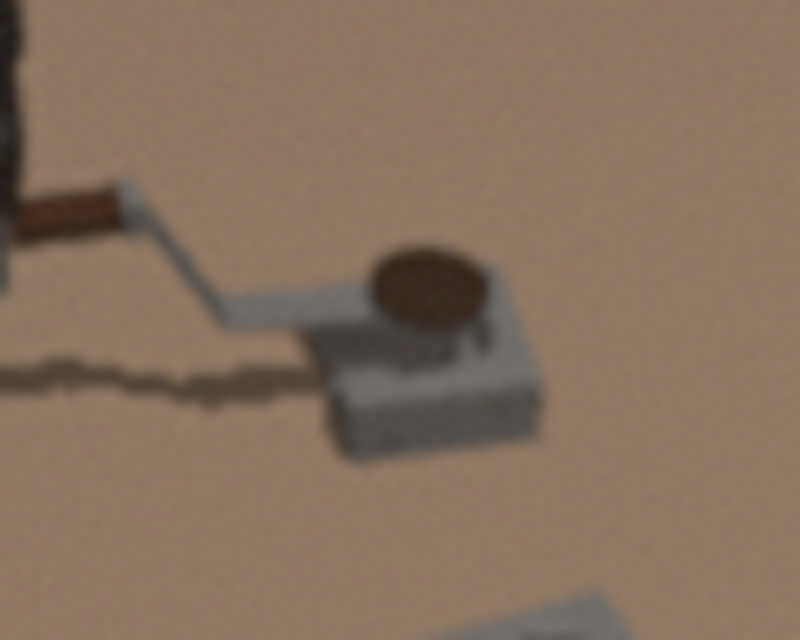

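View pics/w14.png

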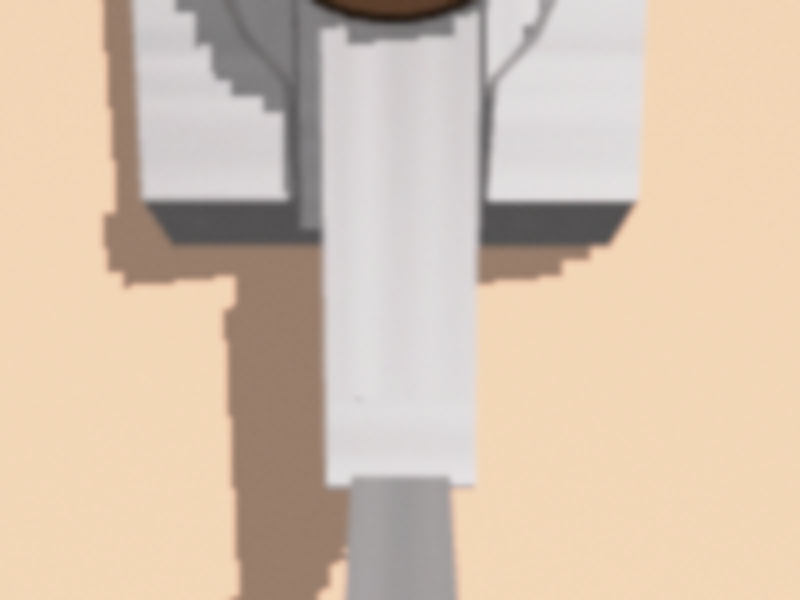

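View pics/t14.png

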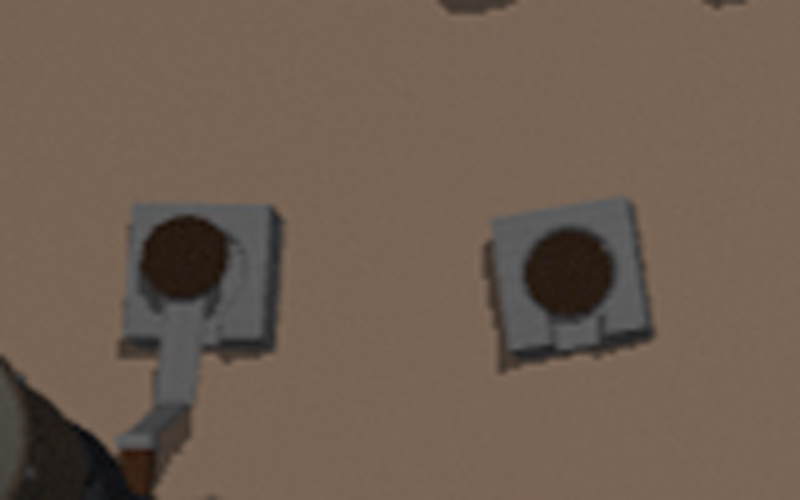

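```bash
cat > k.py <<'E'
from h import *
from e import disc_side
s=load('side14'); t=load('top14'); w=load('wrist14'); pos=np.array([433.13,310.43,245.2])
T=lambda a,o,k:(np.array(a,float)+.5)/k-.5+np.array(o)
print('expected disc xy',582,307.3)
zt=245.2-204.7+5
print('side disc',disc_side(s,(343,116),zt)[:4]); 
print('top disc',disc_side(t,(127,181),zt)[:4])
print('top full disc',disc_side(t,(204,184),23)[3],'side full?',)
# side holder corners
c=px2w(s,T([[495,268],[540,385],[350,405]],(290,80),8),24); print('side holder corners FL, FR, NR',c.round(1))
print(' centre from NR-? diag unavailable; FL/FR mid',((c[0]+c[1])/2).round(1),'right mid',((c[1]+c[2])/2).round(1))
c0=load('side0')
# top holder corners
c=px2w(t,T([[134,205],[272,206],[270,346],[122,340]],(90,130),5),24); print('top corners',c.round(1),c.mean(0).round(1))
e=px2w(w,T([[143,198],[638,198],[288,190],[489,190]],(220,0),4),24); print('wrist block L,R,slot L,R',e.round(1),(e[0]+e[1])/2,(e[2]+e[3])/2)
b=px2w(w,T([[323,190],[478,190],[395,18]],(220,0),4),[41.5,41.5,43]); print('blade L,R, disc near edge',b.round(1),(b[0]+b[1])/2)
E
python3 k.py
```

```text
expected disc xy 582 307.3
side disc (array([340.47409058, 119.00362015]), array([13.44793797, 24.0855217 ]), 63.304771423339844, array([571.85881053, 290.4726114 ,  45.5       ]))
top disc (array([126.5157299 , 182.36268616]), array([18.85223389, 20.59526634]), 28.41546058654785, array([579.46033833, 307.78803085,  45.5       ]))
top full disc [579.04049678 137.3294641   23.        ] side full?
side holder corners FL, FR, NR [[612.8 335.1  24. ]
 [612.  272.6  24. ]
 [549.8 276.8  24. ]]
 centre from NR-? diag unavailable; FL/FR mid [612.4 303.9  24. ] right mid [580.9 274.7  24. ]
top corners [[614.2 339.5  24. ]
 [612.9 275.5  24. ]
 [546.1 273.8  24. ]
 [549.8 342.   24. ]] [580.8 307.7  24. ]
wrist block L,R,slot L,R [[551.  340.2  24. ]
 [549.5 276.3  24. ]
 [551.5 321.4  24. ]
 [550.9 295.5  24. ]] [550.2482426  308.22114846  24.        ] [551.17858469 308.46726059  24.        ]
blade L,R, disc near edge [[546.9 316.1  41.5]
 [546.4 298.   41.5]
 [563.6 307.3  43. ]] [546.65955633 307.07102598  41.5       ]
```

```bash
cat > m.py <<'E'
from h import *
s=load('side14'); t=load('top14')
th=np.linspace(0,2*np.pi,200)
def bbox(p,cx,cy,z,o,k,tilt=-0.068):
    P=[]
    for r,dz in((20,2.5),(20,5),(17.5,0)):
        P.append(np.c_[cx+r*np.cos(th),cy+r*np.sin(th),z+dz+r*np.cos(th)*tilt])
    q=(w2px(p,np.concatenate(P))-np.array(o)+.5)*k-.5
    return np.r_[q.min(0),q.max(0)].round(0)
for z in (39,40.5):
  for cx,cy in((582,307),(580,307),(582,309)): print(z,cx,cy,'side',bbox(s,cx,cy,z,(290,80),8),'top',bbox(t,cx,cy,z,(90,130),5))
print('full disc top',bbox(t,579.7,137.2,18,(90,130),5,0))
for p,o,k,n in((s,(290,80),8,'side'),(t,(90,130),5,'top')):
    im=cv2.resize(p['pixels'],None,fx=1,fy=1).astype(int)
    u,v=(343,116) if n=='side' else (127,181)
    sub=cv2.resize(p['pixels'][v-15:v+16,u-15:u+16],None,fx=8,fy=8,interpolation=cv2.INTER_CUBIC).astype(int)
    m=((sub[:,:,0]-sub[:,:,2]>14)&(sub.sum(2)<(190 if n=='side' else 170))).astype(np.uint8)
    m=cv2.morphologyEx(m,cv2.MORPH_OPEN,np.ones((15,15),np.uint8))
    nn,l,st,c=cv2.connectedComponentsWithStats(m); i=1+np.argmax(st[1:,4])
    b=st[i]; lo=((np.array(b[:2])+.5)/8-.5+[u-15,v-15]-np.array(o)+.5)*k-.5; hi=((np.array(b[:2])+b[2:4]-1+.5)/8-.5+[u-15,v-15]-np.array(o)+.5)*k-.5
    print(n,'obs bbox',lo.round(0),hi.round(0))
E
python3 m.py
```

```text
39 582 307 side [364. 246. 487. 329.] top [144. 218. 233. 303.]
39 580 307 side [358. 247. 481. 330.] top [143. 222. 233. 307.]
39 582 309 side [363. 243. 486. 326.] top [139. 218. 229. 303.]
40.5 582 307 side [364. 242. 487. 326.] top [142. 217. 232. 302.]
40.5 580 307 side [358. 243. 481. 327.] top [142. 221. 232. 306.]
40.5 582 309 side [363. 239. 486. 322.] top [138. 217. 228. 302.]
full disc top [526. 231. 613. 316.]
side obs bbox [374. 252.] [484. 330.]
top obs bbox [144. 217.] [225. 294.]
```

play_rows(moves=[[[-0.0015, 0.0007, -0.005], 0, 1], [[-0.0033, 0.0013, -0.015], 0, 1], [[-0.0033, 0.0013, -0.026], 0, 1], [[-0.0033, 0.0013, -0.037], 0, 1], [[-0.0033, 0.0013, -0.046], 0, 1], [[-0.0033, 0.0013, -0.053], 0, 1], [[-0.0033, 0.0013, -0.056], 0, 1], [[-0.0033, 0.0013, -0.057], 0, 1]])

```text
clock: 28.28
position: [432.1, 310.8, 228.0]
ee_rot: [1.0, -0.012, 0.002, 0.001]
contact_force: [-0.8, 0.5, -0.9]
gripper_width: 13.1
```

```bash
python3 r2.py 15; python3 -c "
from h import *
p=load('side15'); crop(p,'s15',290,80,390,160,8)
q=shot('top','top15'); crop(q,'t15',100,150,180,210,10)
"
```

```text
28.475 [432.13 310.84 228.12] [-0.18  0.07 -1.49] [-1.5 -0.9 -1.6 -1.9] [ 0.2 -0.4 -0.1 -0.4] -1.39
```

View pics/s15.png

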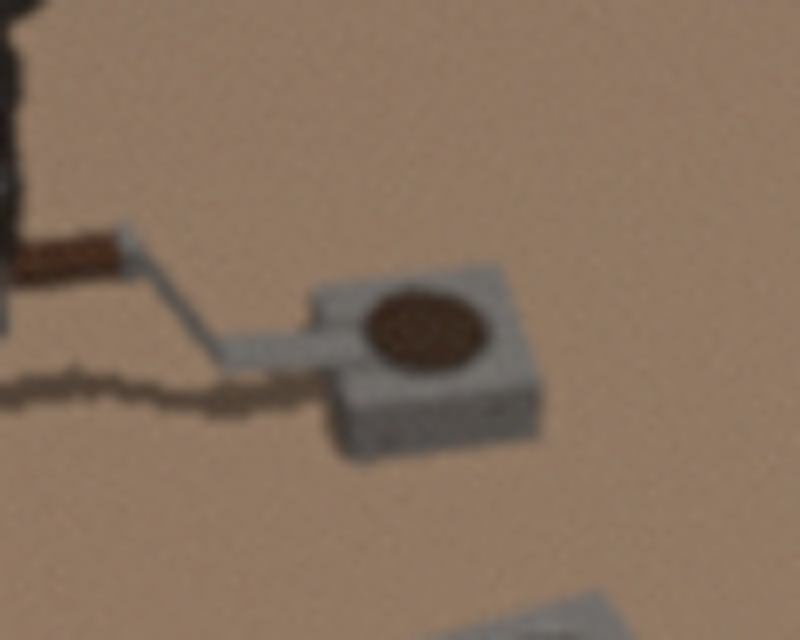

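View pics/t15.png

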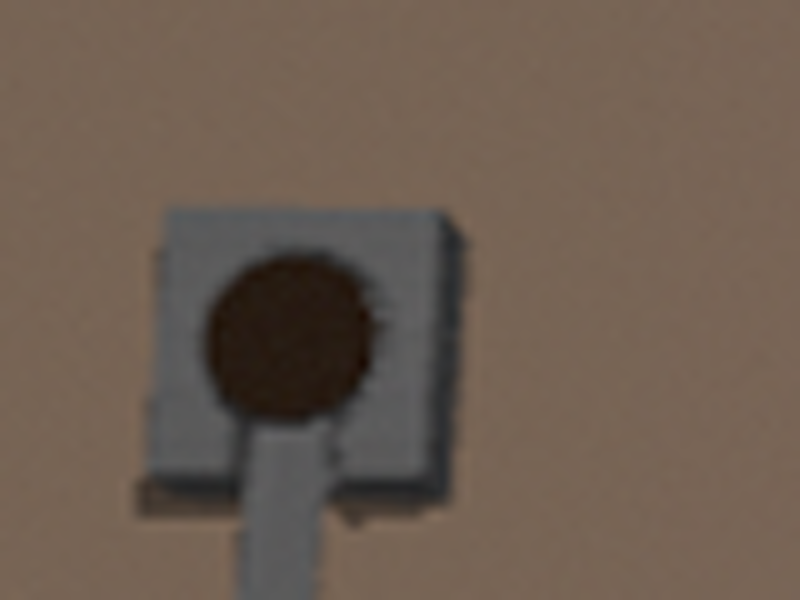

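play_rows(moves=[[[0, 0, -0.004], 0, 1], [[0, 0, -0.009], 0, 1], [[0, 0, -0.014], 0, 1], [[0, 0, -0.019], 0, 1], [[0, 0, -0.024], 0, 1], [[0, 0, -0.028], 0, 1], [[0, 0, -0.029], 0, 1], [[0, 0, -0.029], 0, 1]])

```text
clock: 29.52
position: [432.1, 310.9, 219.5]
ee_rot: [1.0, -0.012, 0.002, 0.001]
contact_force: [-0.3, 0.4, -1.6]
gripper_width: 12.5
```

```bash
python3 r2.py 16; python3 -c "
from h import *
p=load('side16'); crop(p,'s16',290,80,390,160,8)
q=shot('top','top16'); crop(q,'t16',100,150,180,210,10)
p=load('wrist16'); crop(p,'w16',220,0,420,150,4)
"
```

```text
29.725 [432.15 310.87 219.52] [-0.06 -0.16 -0.76] [-0.1 -0.6 -1.3 -1.1] [ 0.4 -0.3 -0.  -0.3] -1.39
```

View pics/s16.png

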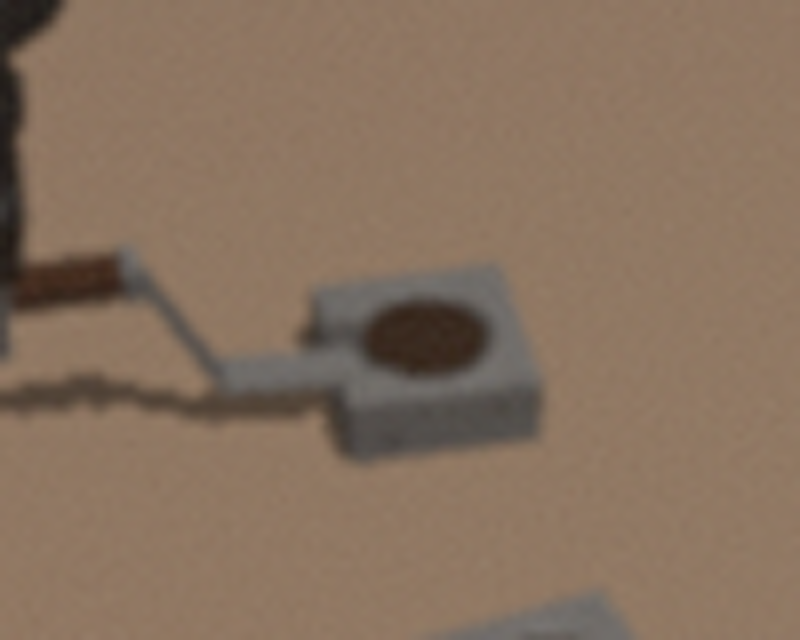

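View pics/t16.png

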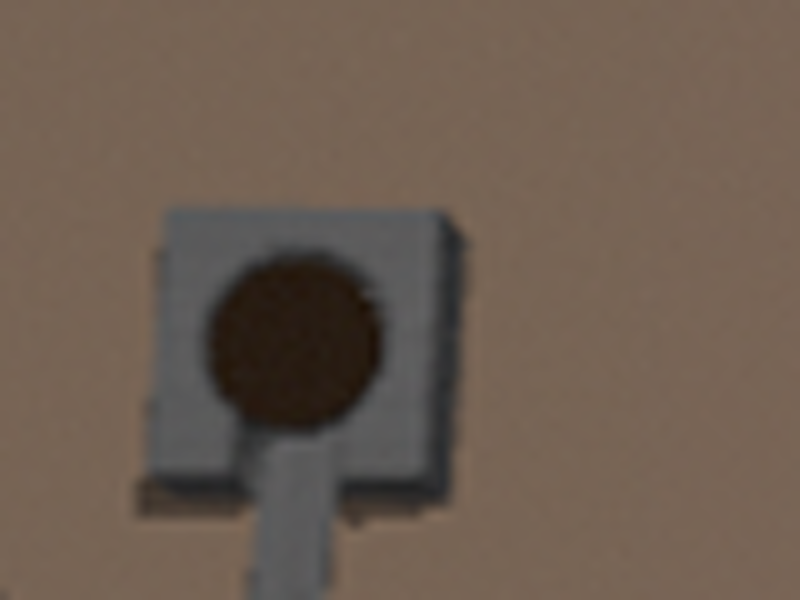

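View pics/w16.png

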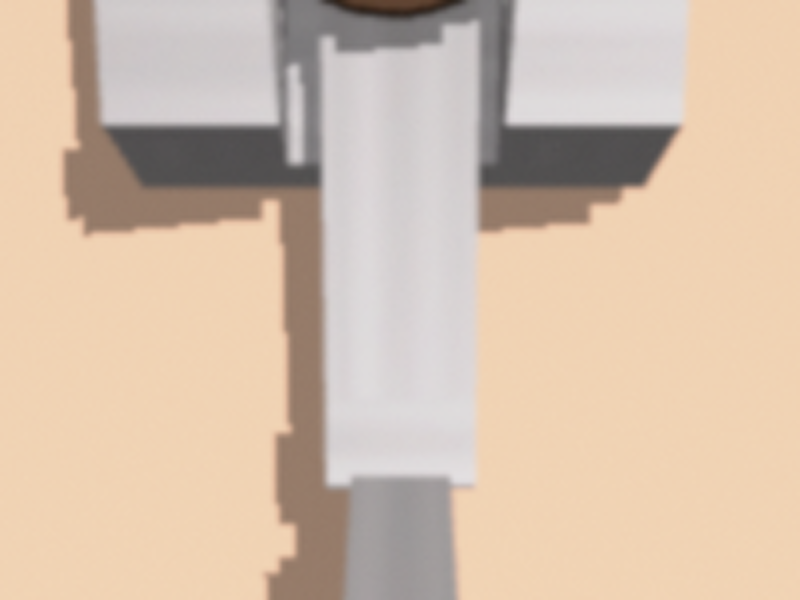

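play_rows(moves=[[[-0.01, 0.0002, 0], 0, 1], [[-0.025, 0.0006, 0], 0, 1], [[-0.045, 0.0011, 0], 0, 1], [[-0.07, 0.0017, 0], 0, 1], [[-0.1, 0.0024, 0], 0, 1], [[-0.13, 0.0032, 0], 0, 1], [[-0.16, 0.0039, 0], 0, 1], [[-0.19, 0.0046, 0], 0, 1], [[-0.22, 0.0053, 0], 0, 1], [[-0.24, 0.0058, 0], 0, 1], [[-0.25, 0.006, 0], 0, 1], [[-0.25, 0.006, 0.02], 0, 1]])

```text
clock: 31.28
position: [357.0, 312.6, 225.4]
ee_rot: [1.0, -0.012, 0.002, 0.001]
contact_force: [0.4, 0.5, -2.2]
gripper_width: 12.9
```

```bash
python3 r2.py 17; python3 -c "
from h import *
p=load('side17'); crop(p,'s17',290,80,390,160,8)
"
```

```text
31.475 [357.4  312.92 226.15] [-0.27  0.41 -1.06] [-1.  -0.5 -1.3 -1.4] [ 0.7 -0.1 -1.  -0.7] -1.41
```

View pics/s17.png

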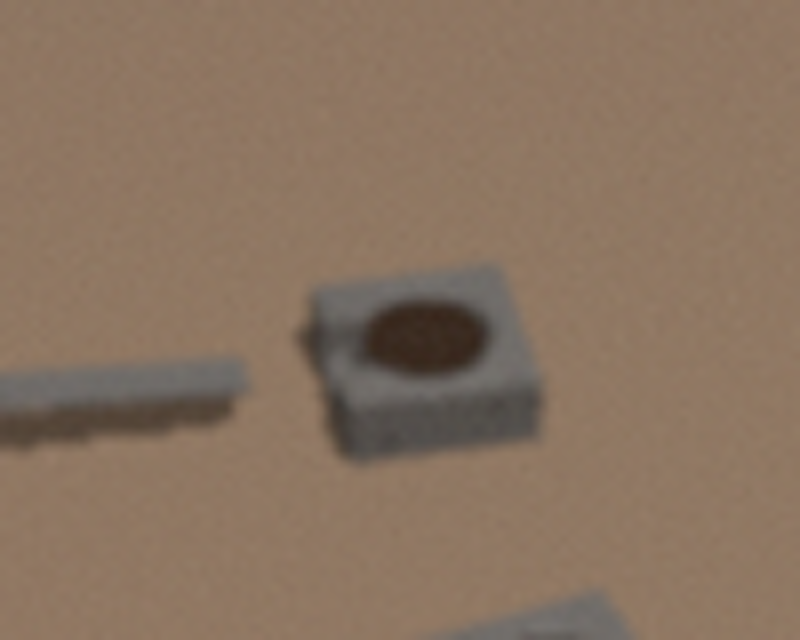

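View pics/wrist17.png

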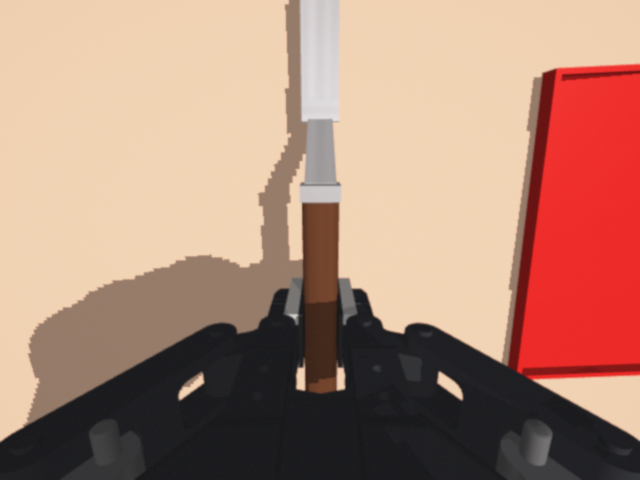

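play_rows(moves=[[[0, 0, 0.08], 0, 1], [[0, -0.03, 0.2], 0, 1], [[0.02, -0.12, 0.31], 0.03, 1], [[0.05, -0.25, 0.35], 0.06, 1], [[0.08, -0.4, 0.35], 0.1, 1], [[0.11, -0.55, 0.35], 0.15, 1], [[0.14, -0.7, 0.35], 0.2, 1], [[0.17, -0.85, 0.35], 0.23, 1], [[0.2, -1.0, 0.35], 0.25, 1]])

```text
clock: 32.6
position: [417.4, 11.1, 330.9]
ee_rot: [0.999, 0.053, 0.003, 0.0]
contact_force: [0.9, 0.9, -1.1]
gripper_width: 12.6
```

play_rows(moves=[[[0.03, -0.15, 0], 0.03, 1], [[0.06, -0.3, 0], 0.06, 1], [[0.09, -0.45, 0], 0.1, 1], [[0.12, -0.6, 0], 0.13, 1], [[0.15, -0.75, 0], 0.13, 1], [[0.17, -0.88, 0], 0.13, 1], [[0.18, -0.96, 0], 0.13, 1], [[0.18, -1.0, 0], 0.13, 1], [[0.18, -1.0, 0], 0.13, 1]])

```text
clock: 33.72
position: [471.1, -289.2, 330.5]
ee_rot: [0.996, 0.087, 0.002, -0.0]
contact_force: [0.1, 0.4, -1.0]
gripper_width: 12.8
```

play_rows(moves=[[[0.005, -0.05, -0.02], 0.006, 1], [[0.012, -0.13, -0.05], 0.006, 1], [[0.0143, -0.165, -0.1], 0.006, 1], [[0.0143, -0.173, -0.14], 0.006, 1], [[0.0143, -0.173, -0.16], 0.006, 1], [[0.0143, -0.173, -0.16], 0.006, 1], [[0.0143, -0.173, -0.16], 0.006, 1]])

```text
clock: 34.6
position: [475.6, -340.8, 283.0]
ee_rot: [0.996, 0.089, 0.003, -0.0]
contact_force: [-0.8, 0.4, -0.5]
gripper_width: 12.8
```

```bash
python3 r2.py 18; python3 -c "
from h import *
p=load('side18'); crop(p,'s18',310,280,470,380,5)
"
```

```text
34.8 [ 475.53 -340.89  283.14] [-0.15 -0.02 -1.5 ] [-1.6 -1.4 -2.  -1. ] [-0.3 -0.3 -0.2  0.3] 10.13
```

View pics/wrist18.png

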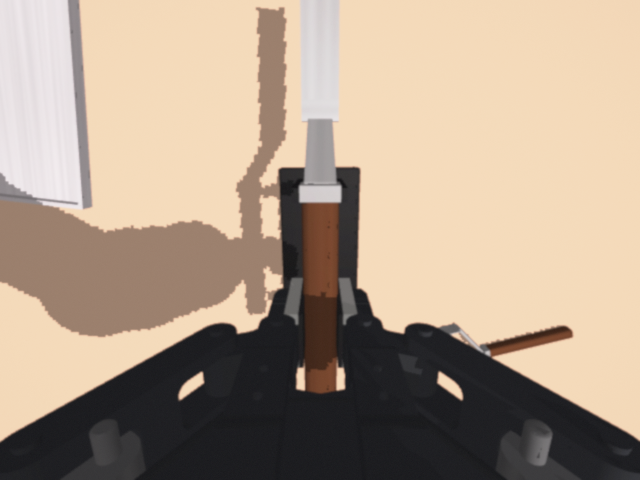

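View pics/s18.png

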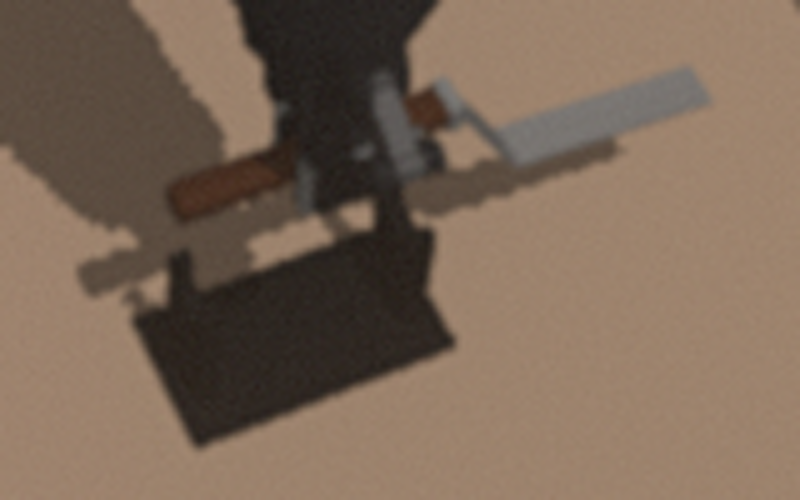

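play_rows(moves=[[[-0.0005, -0.0005, -0.04], 0, 1], [[-0.0005, -0.0005, -0.1], 0, 1], [[-0.0005, -0.0005, -0.15], 0, 1], [[-0.0005, -0.0005, -0.185], 0, 1], [[-0.0005, -0.0005, -0.205], 0, 1], [[-0.0005, -0.0005, -0.216], 0, 1], [[-0.0005, -0.0005, -0.222], 0, 1], [[-0.0005, -0.0005, -0.2225], 0, 1]])

```text
clock: 35.8
position: [475.4, -341.1, 216.6]
ee_rot: [0.996, 0.088, 0.003, 0.0]
contact_force: [0.3, 0.0, -1.2]
gripper_width: 12.7
```

```bash
python3 r2.py 19; python3 -c "
from h import *
p=load('side19'); crop(p,'s19',310,280,470,380,5)
"
```

```text
36.0 [ 475.4  -341.13  216.65] [-0.36  0.3  -0.81] [-0.5 -1.4 -1.1 -0.2] [ 0.4 -0.8 -1.  -0.1] 10.14
```

View pics/s19.png

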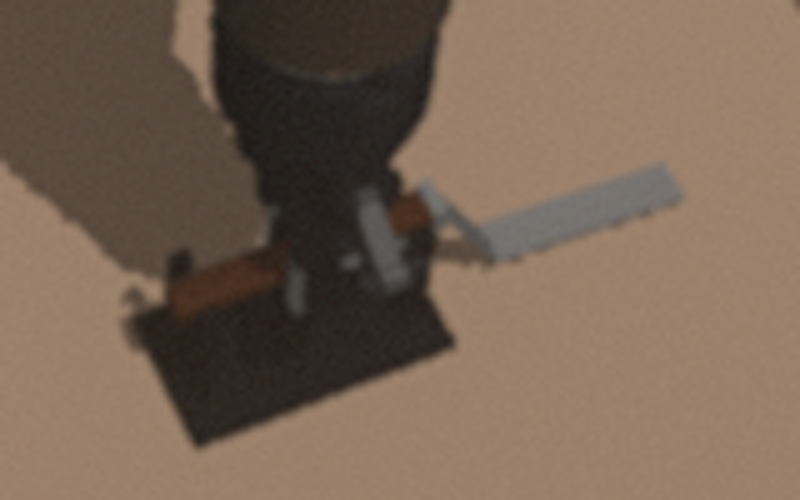

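play_rows(moves=[[[0, 0, -0.002], 0, 1], [[0, 0, -0.002], 0, 0.5], [[0, 0, -0.002], 0, 0], [[0, 0, -0.002], 0, -0.5], [[0, 0, -0.002], 0, -1], [[0, 0, -0.002], 0, -1], [[0, 0, -0.002], 0, -1], [[0, 0, -0.002], 0, -1]])

```text
clock: 37.0
position: [475.4, -341.1, 216.0]
ee_rot: [0.996, 0.088, 0.003, 0.0]
contact_force: [-0.6, 0.4, 0.2]
gripper_width: 85.7
```

play_rows(moves=[[[0, 0, 0.03], 0, -1], [[0, 0, 0.1], 0, -1], [[0, 0, 0.25], 0, -1], [[0, 0, 0.4], 0, -1], [[0, 0, 0.4], 0, -1], [[0, 0, 0.4], 0, -1]])

```text
clock: 37.75
position: [474.9, -340.9, 336.1]
ee_rot: [0.996, 0.088, 0.003, -0.0]
contact_force: [-0.6, 0.2, -0.6]
gripper_width: 85.6
```

```bash
python3 r2.py 20; python3 -c "
from h import *
p=load('side20'); crop(p,'s20',310,280,470,380,5); crop(p,'s20h',290,80,390,160,8)
q=shot('top','top20'); crop(q,'t20',100,150,180,210,10)
"
```

```text
37.95 [ 475.02 -340.96  334.88] [-0.25 -0.13  0.31] [0.  0.4 0.1 0.8] [-1.  -0.3 -0.   0.4] 10.13
```

View pics/wrist20.png

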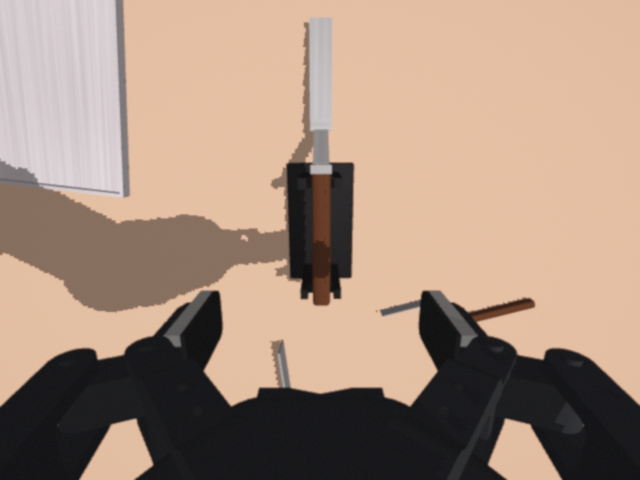

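View pics/s20.png

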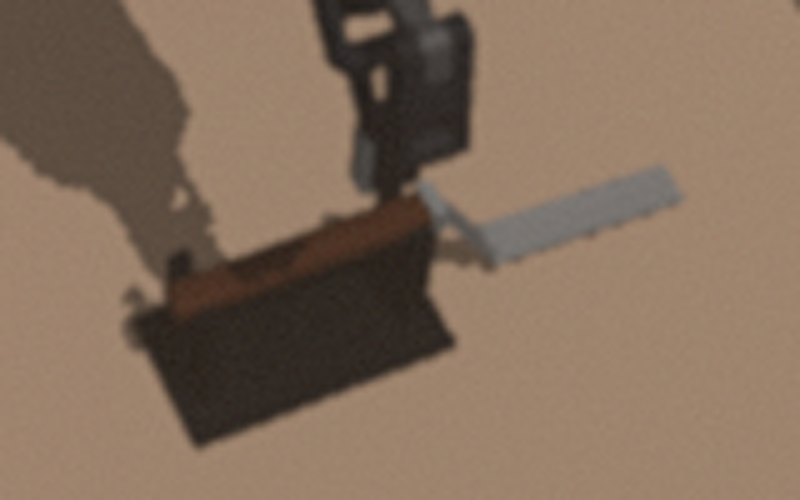

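View pics/t20.png

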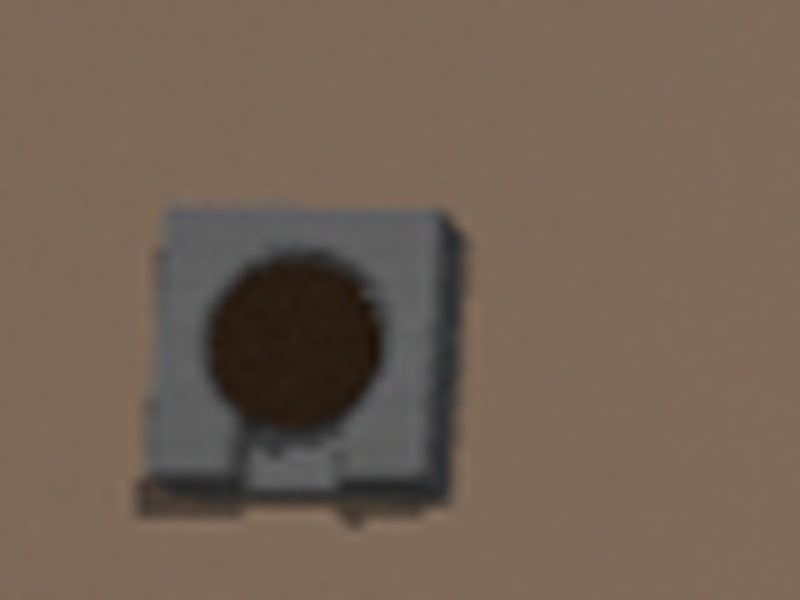

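```bash
python3 -c "
from bench import arm
print(arm.job_done()); print(arm.read_state()['clock'])"
```

```text
the job is handed in; nothing more can be done
None
the job is handed in; nothing more can be done
```

I seated the disc in the empty holder's pocket and laid the lifter back in its rest. I then handed the job in at about 38 s; the interface gives no verdict.

**What I did**
- **Finding the bend:** I gripped the lifter in its rest, then lowered the blade until its tip touched the tray floor, pressing with about 1.2 N. That contact height puts the tip about 6 mm low.
- **Picking up the disc:** I slid the blade forward, the far rim held the disc, and the blade slipped under it. I lifted it, carried it over slowly and measured the pocket.
- **Seating and return:** I lowered the disc into the pocket, drew the blade out through the slot and returned the lifter to its rest.

**Last checks**
- **Disc:** in the last top view it sits centred in the pocket. It did not move when the blade was drawn out.
- **Lifter:** the last wrist and side views show it lying in both forks. I released it at the pose where I had gripped it, within about 0.5 mm.
- **Gripper:** it is open and clear above the rest. The wrist forces I read stayed within about 2.5 N, apart from about 6 N as the fingers first closed on the handle.
- **Other things on the bench:** I did not re-measure the loaded disc, crucible, weighing bottle or stopper at the end. I kept the lifter well above them.

**Disagreements**
- The first pictures put the bend at about 9 mm low, against the roughly 6 mm from touching the floor. I worked from the contact height.
- The three cameras differed by 1 to 2 mm on where the disc was over the pocket. I shifted it 1 mm back and 0.4 mm sideways before lowering it.
- One automatic outline of the disc in the side view took in its shadow, so I ignored it.

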